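# Date the packed tray

## Task

Take the dark date stamp out of the green sloping crate, leaving all else in it, and date the black food tray: with the stamp upright in the middle of the tray's lid and its long side along the tray's long side, press the stamp's cap all the way down and hold it there for a moment, without pressing hard or pushing the tray out of place. Then stand the stamp upright on the notebook and let go, disturbing nothing else.

Things in the scene. Friction and masses are not known exactly. Their poses are not given: they have to be found in the camera images.
- crate: green plastic crate on a wire stand, fixed. Origin on the table under the middle of its inner floor; z up, x horizontal from its low front to its high back, y along its width. Walls square to the sloping floor: front 50, sides 45, back 73 mm high, 5 mm thick, rims 7 mm outward. Four things stand along y on the slope by the front wall, about 90 mm apart, in any order; two pens lie behind
- crate_floor (a point): middle of the crate's inner floor, 45 mm above the crate's origin, axes of the crate (not tilted). The floor is 120 mm long and 370 mm wide and slopes 30 deg about the crate's y axis, rising towards +x: its normal is (-0.5, 0, 0.866) in the crate's frame
- stamp: self-inking date stamp, dark blue cap on a black base, 38 x 60 x 80 mm (x, y, z), about 0.12 kg. Origin in the middle of its underside, z up through the cap, y along its long side. Starts leaning 30 deg on the crate's floor, x axis along the crate's y. Base 40 mm high with side plates (outer faces x = +-19 mm); the cap above, 28 mm (x) by 56 mm (y), is the part to hold, across its 28 mm
- cap_grip (a point): point on the axis of the stamp's cap, 72 mm above the stamp's origin while the cap is up (8 mm below its top); it moves with the cap; same axes as the stamp. Fingertips lower than about 51 mm above the stamp's origin would land on the base's side plates (40 mm high) before the cap is down
- stamp_cap (a joint): travel of the cap down into the base: 0 m up, 0.010 m fully down against a hard stop. A spring of 800 N/m (8 N fully down, plus 1 N friction) brings it back to within 2 mm when let go
- black_tray: sealed food tray with black sides and a flat pale lid, 101 x 142 mm (x, y), lid 45 mm above its underside, 0.42 kg more or less, loose on the table. Origin in the middle of its underside; y along its long side
- lid_centre (a point): middle of the flat lid of the black tray, 45 mm above the table
- notebook: closed notebook lying flat, fixed, 146 x 103 mm (x, y), top 10 mm above the table. Origin in the middle of its underside
- page_centre (a point): middle of the notebook's top face
- chilli_jar: chilli jar with red cap, 59 mm across, 86 mm tall, standing in the crate; origin in the middle of its underside, z along its axis
- tin: sauce tin, 57 mm across, 72 mm tall, standing in the crate; origin in the middle of its underside, z along its axis
- spice_jar: spice jar with dark cap, 43 mm across, 96 mm tall, standing in the crate; origin in the middle of its underside, z along its axis
- white_tray: sealed food tray with white sides, 100 x 135 mm, 50 mm high, a bystander at the back; origin at its underside
- label_roll: roll of labels, 84 mm across, 46 mm high, a bystander at the back; origin at its underside
- marker_black: white marker pen with a black cap, 135 mm long, 17 mm thick, lying along the crate's width behind the row; free to roll on the slope; origin at its underside in the middle, y along its length
- marker_b: a second such marker pen, beside the first
Not all that is in view belongs to the job. Leave any pink look-alike of the notebook alone.

How it is judged:
On the way:
1. on the middle of the black tray's lid (within 20 mm), upright and lengthwise, the stamp is pressed fully down and held for 0.3 s (horizontal distance between stamp and lid_centre below 0.02 m and angle between stamp's own z axis and vertical below 0.12 rad and angle between the y axis of stamp and the y axis of black_tray, either way round below 0.25 rad and contact force between stamp and black_tray above 5 N and value of joint stamp_cap above 0.009 m), for 0.3 s.
At the end, for the whole second after the job is handed in: the stamp stands upright (within 0.1 rad) and at rest on the notebook, its middle within 55 mm (along the notebook's x) and 35 mm (along its y) of the page's middle, its cap sprung back up; the black tray lies within 30 mm of where it was (angle between stamp's own z axis and vertical below 0.1 rad and x of stamp in the frame of page_centre between -0.055 and 0.055 m and y of stamp in the frame of page_centre between -0.035 and 0.035 m and z of stamp in the frame of page_centre between -0.004 and 0.006 m and value of joint stamp_cap below 0.003 m and linear speed of stamp below 0.01 m/s and distance of black_tray from where it was at the start of the episode below 0.03 m); the robot touches nothing.
It fails at once if the stamp presses on the black tray or the notebook with more than 30 N (contact force between stamp and black_tray above 30 N or contact force between stamp and notebook above 30 N).
It fails at once if the black tray is pushed more than 40 mm (distance of black_tray from where it was at the start of the episode above 0.04 m).
It fails at once if a jar or the tin in the crate is moved more than 40 mm (distance of any of chilli_jar, tin, spice_jar from where it was at the start of the episode above 0.04 m).
It fails at once if the white tray or the label roll is moved more than 30 mm (distance of any of white_tray, label_roll from where it was at the start of the episode above 0.03 m).
It fails at once if a marker pen is moved more than 120 mm (out of the crate) (distance of any of marker_black, marker_b from where it was at the start of the episode above 0.12 m).
It also fails if it takes over 64 s, if anything falls off the work surface, if the arm or the gripper's body presses on something with over 40 N, if the wrist force passes 120 N, or if a joint passes its speed limit or range.

## Robot

A 6-joint arm with a two-finger parallel gripper is mounted at the origin on a cart in front of the work surface, level with it; the furniture and walls round the work are solid. World frame = base frame: x ahead of the robot, y to its left, z up, the work surface at z = 0. Lengths are in m, angles in rad, forces in N, time in s.
With the tool pointing down it reaches from about 0.225 to 0.875 m from the base axis. Payload 3.4 kg.
Tool frame: the origin (TCP) lies midway between the tips of the shut fingers; the grasp point (between the pads) lies 19 mm behind it (manip.pinch_z is the z of the grasp point in the tool frame, in m); z points along the fingers, x is the direction in which the jaws open and shut, and the axes are right-handed (so a half turn about z gives the same grasp; the last joint's range is limited). The gripper opens to 85 mm and grips with 20 to 120 N. Pads are 22 mm wide; open, the fingers measure 114 mm over their backs; the gripper's body (76 mm by 85 mm) begins 54 mm behind the grasp point. The pads swing forward as they close: fully open they stand 13 mm farther back than shut.
Start: joints at [-1.452, 0.276, 1.505, -0, 1.361, -0.121], TCP at [0.137, -0.559, 0.231] pointing down, gripper open.
Joint ranges: [-2.89, 2.89], [-0.75, 2.08], [0.22, 2.7], [-1.18, 4.32], [0.11, 2.71], [-2.7, 2.7]. Speed limits (rad/s): [2.57, 2.57, 3.14, 3.14, 3.14, 3.14].

## Interface

Orientations are given as a unit quaternion [w, x, y, z].
In Python, from rig import manip gives the robot as it stands. The module is installed in compiled form; this text tells all that it offers.
- The arm moves only by the tool drive_tool, never from a script. Its argument "steps" is a list of rows, each a list of 5 numbers: the shift along the tool's x, y, z in mm, then the turn about the tool's z in rad, then the gripper command: -1 is shut, 1 is fully open, values between are in proportion. A call has 1 to 5 rows; each row is the pose to reach, as a shift and turn from the pose measured when the call began, along the tool's axes at that moment; what a row does not reach only later rows make up. A row lasts 1/10 s, in which the tool goes at most 50 mm and 8.59 degrees, less where a joint would pass 70% of its speed; a pose out of reach is approached as far as the arm can. A call with a gripper value outside its range is refused whole. The fingers move at their own pace and stop on an object; "squeeze" is the grip in N (left out, the last holds). Time passes only in rows, so rows that repeat a pose let the fingers close. It gives the time, the measured TCP pose, the force and the opening at its end, in the units of the state.
- manip.get_state(): the state, without advancing time (a new reading comes with each control period).
- manip.get_image(name): name is "scene" or "top"; returns the picture (480x640x3 uint8, blue, green, red); there is no depth.
- manip.get_calibration(name): a dict with "camera_matrix" (3x3 intrinsics, pixels), "rvec" (rotation vector, rad) and "tvec" (3), from world to camera coordinates, as OpenCV has them. Camera axes: x right, y down, z forward; pixel columns grow to the right and rows downward; lengths in m; the calibration is good to about 2 mm. A picture is of the moment at which its call begins. get_calibration takes no time and is no camera call.
- manip.sign_off(): hands the job in, once; it reports no verdict.
Trained networks look in the newest picture that a camera, given by its name, has taken for a name from the list of things; names that differ only in an ending like _2 or _b are one class to them, and where a whole thing is asked for, a point or a joint stands for the part that bears it (a point fixed in the world has none). Each returns a list of dicts, best first, with "conf" (0 to 1); they miss things now and then, are a little off and sometimes report something else, mostly with a low value. They report only what shows in the picture. A call takes as long as a camera call. They do not tell look-alikes from the thing itself.
- manip.masks_of(camera, name): "pixels" (480x640 bool, what is visible of it) and "location" ([column, row] in pixels, amid what is visible of it).
The state is a dict: "clock": time; "qpos": joint angles; "qd": joint speeds; "effort": joint torques, N m; "position": TCP position; "ee_rot": TCP orientation; "contact_force": force on the tool from outside, world axes, zero at the start; "moment": the same for the moment, N m; "width": finger opening in m.
Only numpy, scipy, OpenCV 4.12 (cv2) and the standard library are available. Lean on these libraries where they do the work, as an engineer would, in place of code of your own. Each camera call takes 0.05 s, during which the arm holds its last target.

## Working session

There is one attempt and no reset: what is moved stays moved. The work goes in short steps, Python scripts to look and compute and a tool call to move; the robot and the scene stay as the last step left them, time stands still between calls to the robot, and variables do not carry over. Pictures are saved under pics/ and viewed, and the job is handed in when it is done.

Besides the shell and the picture viewer there is one more tool, called as name(argument=value, ...) on one line, values as JSON. drive_tool: Moves the arm, as the interface text tells. Its arguments: {"type":"object","properties":{"steps":{"type":"array","items":{"type":"array","items":{"type":"number"}}},"squeeze":{"type":"number"}},"required":["steps"]}

```bash
mkdir -p pics; ls; python3 - <<'E'
from rig import manip
import cv2
print(manip.get_state(), manip.pinch_z)
for n in("scene","top"):
    im=manip.get_image(n); cv2.imwrite(f"pics/{n}0.png",im); print(n,manip.get_calibration(n))
E
```

```text
pics
{'clock': 0.0, 'qpos': array([-1.45201018e+00,  2.76621606e-01,  1.50616572e+00,  7.74881473e-06,
        1.36069450e+00, -1.21031210e-01]), 'qd': array([ 0.00080836, -0.00087023, -0.00061662,  0.0002487 , -0.00444929,
       -0.00081402]), 'effort': array([ 6.31747698e-04, -4.16778302e+01, -2.45802462e+01, -1.04070086e-04,
        1.11877199e-02,  8.72645476e-07]), 'position': array([ 0.13649251, -0.55800854,  0.23041156]), 'ee_rot': array([-6.71347436e-04,  7.86613798e-01, -6.17444605e-01, -6.64490246e-04]), 'contact_force': array([-0.14228302, -0.07152586,  0.16117441]), 'moment': array([-0.0206785 ,  0.0298818 , -0.03269073]), 'width': 0.08580852835979032} -0.0187
scene {'camera_matrix': array([[464.71036855,   0.        , 317.31011332],
       [  0.        , 464.71036855, 241.03695826],
       [  0.        ,   0.        ,   1.        ]]), 'rvec': array([ 1.02397618, -2.36994573,  1.08147297]), 'tvec': array([0.24080794, 0.39818287, 1.15750353])}
top {'camera_matrix': array([[554.26918644,   0.        , 316.19466916],
       [  0.        , 554.26918644, 243.35016068],
       [  0.        ,   0.        ,   1.        ]]), 'rvec': array([ 2.18103018, -1.58938269,  0.40326378]), 'tvec': array([-0.32784842,  0.46418921,  1.66440073])}
```

View pics/scene0.png

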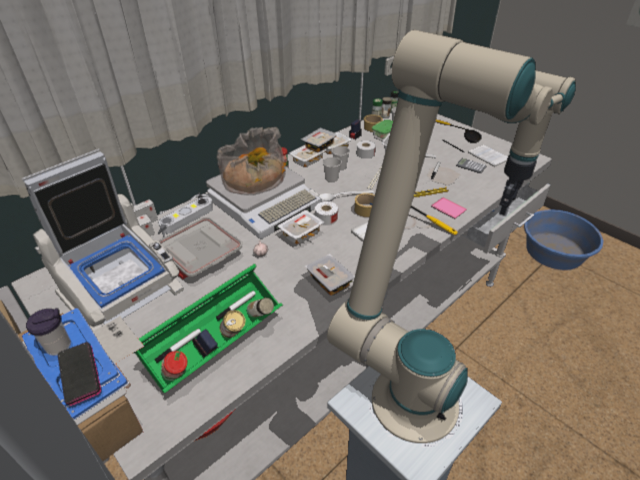

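View pics/top0.png

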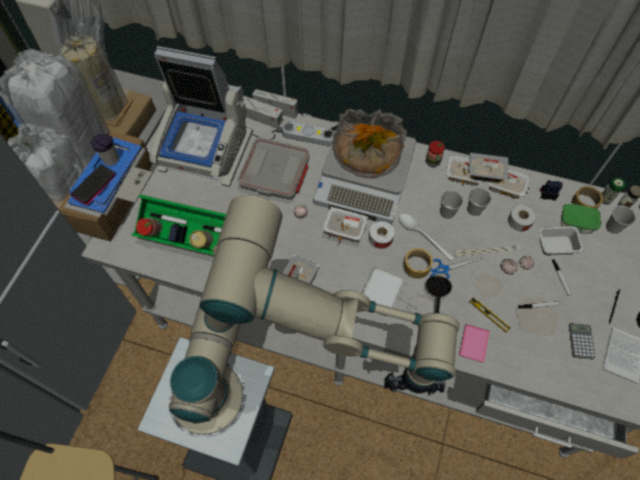

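```bash
cat > h.py <<'E'
from rig import manip
import numpy as np, cv2
def cam(n):
    c=manip.get_calibration(n); R=cv2.Rodrigues(c["rvec"])[0]; return c["camera_matrix"],R,np.array(c["tvec"])
def ray(n,uv):
    K,R,t=cam(n); d=R.T@np.linalg.inv(K)@np.array([uv[0],uv[1],1.]); return -R.T@t,d
def onz(n,uv,z):
    o,d=ray(n,uv); return o+d*(z-o[2])/d[2]
def proj(n,P):
    K,R,t=cam(n); p=(K@(R@np.atleast_2d(P).T+t[:,None])).T; return p[:,:2]/p[:,2:]
def tri(uvs):
    A=np.zeros((3,3));b=np.zeros(3)
    for n,uv in uvs:
        o,d=ray(n,uv); d/=np.linalg.norm(d); M=np.eye(3)-np.outer(d,d); A+=M;b+=M@o
    return np.linalg.solve(A,b)
E
python3 - <<'E'
from h import *
ims={}
for cn in("scene","top"):
    im=manip.get_image(cn); ims[cn]=im
    ov=im.copy()
    for i,n in enumerate(["crate","stamp","black_tray","notebook","chilli_jar","tin","spice_jar"]):
        for r in manip.masks_of(cn,n)[:3]:
            if r["conf"]<.2: continue
            print(cn,n,round(r["conf"],2),np.round(r["location"]),r["pixels"].sum())
    cv2.imwrite(f"pics/{cn}_crop.png",cv2.resize(im[230:400,110:380] if cn=="scene" else im[180:320,120:420],None,fx=2.6,fy=2.6,interpolation=cv2.INTER_CUBIC))
E
```

```text
scene crate 0.79 [201. 323.] 5413
scene crate 0.7 [179. 346.] 271
scene crate 0.36 [361. 232.] 178
scene stamp 0.85 [204. 342.] 413
scene stamp 0.31 [237. 304.] 192
scene black_tray 0.78 [330. 272.] 1170
scene notebook 0.7 [449. 209.] 377
scene notebook 0.68 [361. 231.] 157
scene chilli_jar 0.85 [171. 364.] 582
scene tin 0.89 [226. 325.] 488
scene spice_jar 0.87 [262. 309.] 360
top crate 0.71 [176. 218.] 2507
top stamp 0.58 [178. 233.] 323
top stamp 0.42 [175. 234.] 211
top black_tray 0.63 [300. 268.] 645
top notebook 0.87 [383. 284.] 1072
top notebook 0.79 [474. 341.] 826
top chilli_jar 0.84 [146. 226.] 408
top chilli_jar 0.41 [346. 224.] 1076
top tin 0.89 [203. 239.] 323
```

View pics/scene_crop.png

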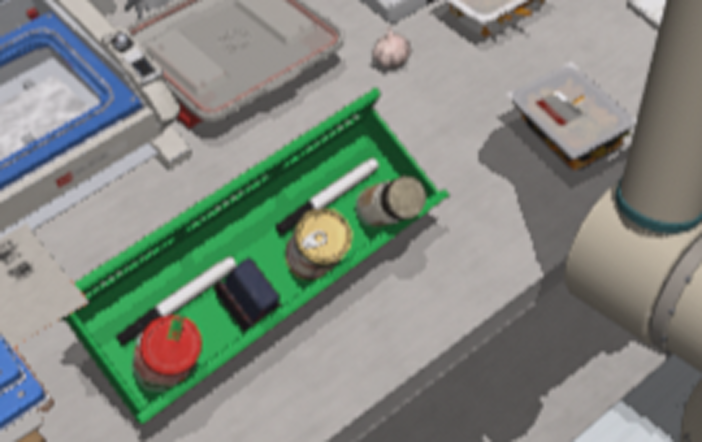

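View pics/top_crop.png

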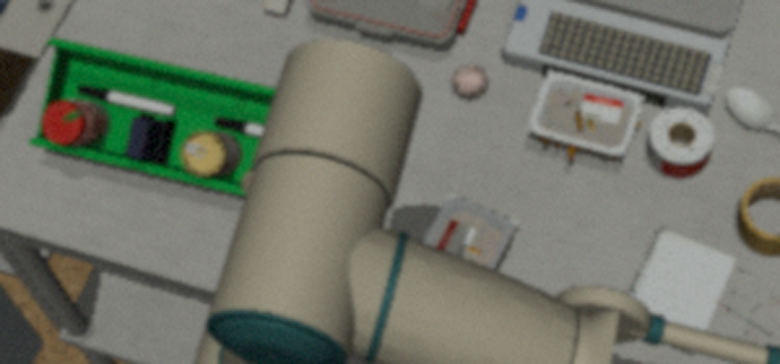

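```bash
cat >> h.py <<'E'
def crate_pts(p,q):
    # q: list of (s,y,n) in floor frame
    x,y,a=p; q=np.atleast_2d(q).astype(float)
    c,s=np.cos(np.pi/6),.5
    X=q[:,0]*c-q[:,2]*s; Z=.045+q[:,0]*s+q[:,2]*c; Y=q[:,1]
    return np.c_[x+np.cos(a)*X-np.sin(a)*Y,y+np.sin(a)*X+np.cos(a)*Y,Z]
E
python3 - <<'E'
from h import *
from scipy.optimize import least_squares
o=.0095
fl=(-.06-o,.185+o,.05);fr=(-.06-o,-.185-o,.05);bl=(.06+o,.185+o,.073);br=(.06+o,-.185-o,.073)
obs=[("scene",(282,305),fr),("scene",(165.8,390.8),fl),("scene",(138.8,345.4),bl),("scene",(255.4,265.8),br),("top",(140,196),bl),("top",(133.5,234.6),fl)]
f=lambda p:np.concatenate([proj(n,crate_pts(p,q))[0]-uv for n,uv,q in obs])
for a0 in(0,1,2,3,-1,-2):
    r=least_squares(f,[.4,.4,a0]); print(r.cost,r.x)
    if r.cost<200: best=r
print(best.fun.round(1).reshape(-1,2))
p=best.x
for cn in("scene","top"):
    for k in range(4):
        pass
im={n:cv2.imread(f"pics/{n}0.png") for n in("scene","top")}
# stamp fit: y position in crate, s
t=tri([("scene",(204,342)),("top",(178,233))]); print("stamp tri",t)
print(crate_pts(p,(-.03,0.045,.072)))
for nm,a,b in (("chilli",(171,364),(146,226)),("tin",(226,325),(203,239))): print(nm,tri([("scene",a),("top",b)]))
np.save("crate.npy",p)
for c,h,w in((.019,0,.06),):
  for Y in (.045,):
    for cn in im:
      S=4; big=cv2.resize(im[cn],None,fx=S,fy=S,interpolation=cv2.INTER_CUBIC)
      for (hx,hy,n0,n1) in((.019,.03,0,.04),(.014,.028,.04,.08)):
        q=[(-.03+sy*hy,Y+sx*hx,n) for n in(n0,n1) for sx,sy in((1,1),(1,-1),(-1,-1),(-1,1))]
        u=(proj(cn,crate_pts(p,q))+.5)*S
        for i in range(4):
          for a,b in((i,(i+1)%4),(4+i,4+(i+1)%4),(i,i+4)): cv2.line(big,tuple(map(int,u[a])),tuple(map(int,u[b])),(0,255,255),1)
      ctr=(proj(cn,crate_pts(p,(-.03,Y,.04)))[0]*S).astype(int)
      cv2.imwrite(f"pics/fit_{cn}.png",big[ctr[1]-200:ctr[1]+200,ctr[0]-250:ctr[0]+250])
E
```

```text
32.26550505717318 [0.50604785 0.25369685 0.04971436]
32.26550505710898 [0.50604787 0.25369685 0.04971457]
32.26550505704142 [0.50604786 0.25369685 0.04971451]
32.26550505704083 [0.50604786 0.25369685 0.04971451]
32.26550505748076 [0.50604785 0.25369685 0.04971426]
32.26550505742036 [0.50604785 0.25369685 0.04971428]
[[ 2.7 -1.5]
 [ 0.9  0.3]
 [-4.8 -2.4]
 [ 1.7 -3. ]
 [-2.5  0.1]
 [-1.6  2.2]]
stamp tri [0.47060107 0.29934283 0.05763291]
[[0.44190744 0.29556119 0.09235383]]
chilli [0.45139369 0.4023652  0.08177003]
tin [0.48637207 0.21775516 0.04112142]
```

View pics/fit_scene.png

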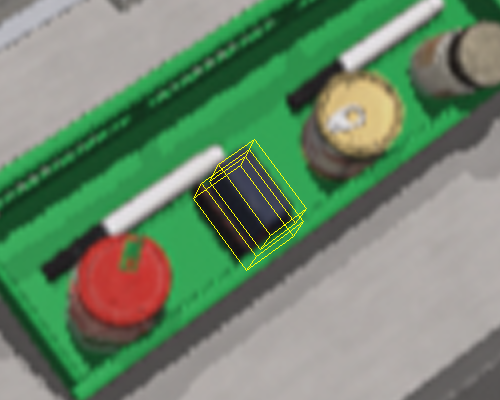

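View pics/fit_top.png

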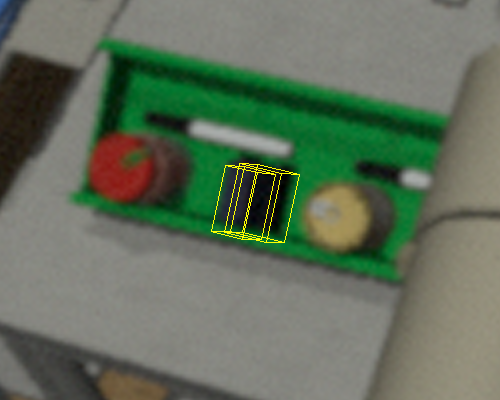

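```bash
cat > fit.py <<'E'
from h import *
from scipy.optimize import minimize
S=4
def sil(cn,P_list):
    m=np.zeros((480*S,640*S),np.uint8)
    for P in P_list:
        u=(proj(cn,P)+.5)*S
        cv2.fillConvexPoly(m,cv2.convexHull(u.astype(np.float32)).astype(np.int32),1)
    return m
def boxc(hx,hy,z0,z1): return np.array([(a*hx,b*hy,z) for z in(z0,z1) for a in(-1,1) for b in(-1,1)])
E
python3 - <<'E'
from fit import *
p0=np.load("crate.npy")
M={}
for cn,box in(("scene",(190,320,225,365)),("top",(160,215,200,255))):
    im=cv2.imread(f"pics/{cn}0.png"); 
    r=manip.masks_of(cn,"stamp")[:3]
    for k in r: print(cn,k["conf"],np.round(k["location"],1),k["pixels"].sum())
    M[cn]=cv2.resize(r[0]["pixels"].astype(np.uint8),None,fx=S,fy=S,interpolation=cv2.INTER_NEAREST)
def model(p,cn):
    L=[]
    for hx,hy,a,b in((.019,.03,0,.04),(.014,.028,.04,.08)):
        B=boxc(hx,hy,a,b); L.append(crate_pts(p,np.c_[-.03+B[:,1],.045+B[:,0],B[:,2]]))
    return sil(cn,L)
def cost(p,cams=("scene","top")):
    c=0
    for cn in cams:
        m=model(p,cn); c+=1-(m&M[cn]).sum()/(m|M[cn]).sum()
    return c
for cams in(("scene","top"),("scene",),("top",)):
    best=None
    for da in(-.08,0,.08):
        r=minimize(cost,p0+[0,0,da],args=(cams,),method="Nelder-Mead",options=dict(initial_simplex=p0+[0,0,da]+np.array([[0,0,0],[.01,0,0],[0,.01,0],[0,0,.08]]),xatol=2e-4,fatol=1e-4))
        if best is None or r.fun<best.fun: best=r
    p=best.x; print(cams,best.fun,p,"grip",crate_pts(p,(-.03,.045,.072)),"low",crate_pts(p,(-.03,.045,0)))
    if len(cams)==2: np.save("stampfit.npy",p); P=p
for cn in("scene","top"):
    im=cv2.imread(f"pics/{cn}0.png"); big=cv2.resize(im,None,fx=S,fy=S,interpolation=cv2.INTER_CUBIC)
    for m,c in((model(P,cn),(0,255,255)),(M[cn],(255,0,255))):
        cs,_=cv2.findContours(m,cv2.RETR_EXTERNAL,cv2.CHAIN_APPROX_NONE); cv2.drawContours(big,cs,-1,c,1)
    ctr=(proj(cn,crate_pts(P,(-.03,.045,.04)))[0]*S).astype(int)
    cv2.imwrite(f"pics/fitb_{cn}.png",cv2.resize(big[ctr[1]-100:ctr[1]+100,ctr[0]-125:ctr[0]+125],None,fx=2,fy=2))
E
```

```text
scene 0.85 [204.4 341.6] 413
scene 0.31 [237.  303.5] 192
top 0.58 [177.5 233.4] 323
top 0.42 [174.8 234.2] 211
('scene', 'top') 0.2880641167608653 [0.51295303 0.25548804 0.01254942] grip [[0.45041244 0.2997067  0.09235383]] low [[0.4864096  0.30015846 0.03      ]]
('scene',) 0.17565195586760285 [ 0.50516255  0.25432952 -0.01633899] grip [[0.44392528 0.30033617 0.09235383]] low [[0.47992047 0.299748   0.03      ]]
('top',) 0.07422303473491776 [0.51588826 0.25840057 0.07601809] grip [[0.45066898 0.29856349 0.09235383]] low [[0.48656501 0.30129751 0.03      ]]
```

```bash
python3 -c "
import cv2,numpy as np
cv2.imwrite('pics/fitb.png',np.hstack([cv2.resize(cv2.imread(f'pics/fitb_{c}.png'),(400,320)) for c in('scene','top')]))"
```

```text
(no output)
```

View pics/fitb.png

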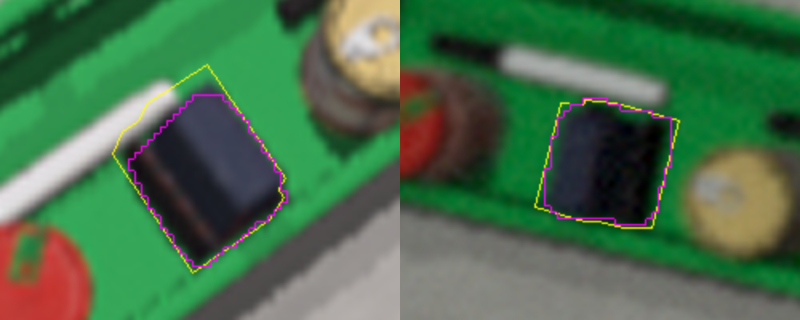

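```bash
python3 - <<'E'
from h import *
zf=.045-.0695*.5+.05*.866; zb=.045+.0695*.5+.073*.866
a=onz("scene",(165.8,390.8),zf);b=onz("scene",(282,305),zf);print(a,b,np.arctan2(-(b-a)[0]*-1,-(b-a)[1]),np.linalg.norm(b-a))
a=onz("scene",(138.8,345.4),zb);b=onz("scene",(255.4,265.8),zb);print(a,b,np.arctan2((b-a)[0],-(b-a)[1]),np.linalg.norm(b-a))
for n in("scene","top"):print(ray(n,(320,240)))
im=cv2.imread("pics/scene0.png");cv2.imwrite("pics/c1.png",cv2.resize(im[255:400,125:295],None,fx=4,fy=4,interpolation=cv2.INTER_CUBIC))
im=cv2.imread("pics/top0.png");cv2.imwrite("pics/c2.png",cv2.resize(im[185:265,125:245],None,fx=6,fy=6,interpolation=cv2.INTER_CUBIC))
E
```

```text
[0.41350423 0.44482948 0.05355   ] [0.43136748 0.06451692 0.05355   ] 0.046935434430721054 0.38073184161933266
[0.50528549 0.44400214 0.142968  ] [0.53303371 0.07169856 0.142968  ] 0.07439361775276418 0.3733361960609083
(array([-0.29481154,  0.58992524,  1.05897443]), array([ 0.55596301, -0.51763497, -0.65038269]))
(array([-0.27818127, -0.44779837,  1.67787895]), array([ 0.46721276,  0.15089428, -0.87122146]))
```

View pics/c1.png

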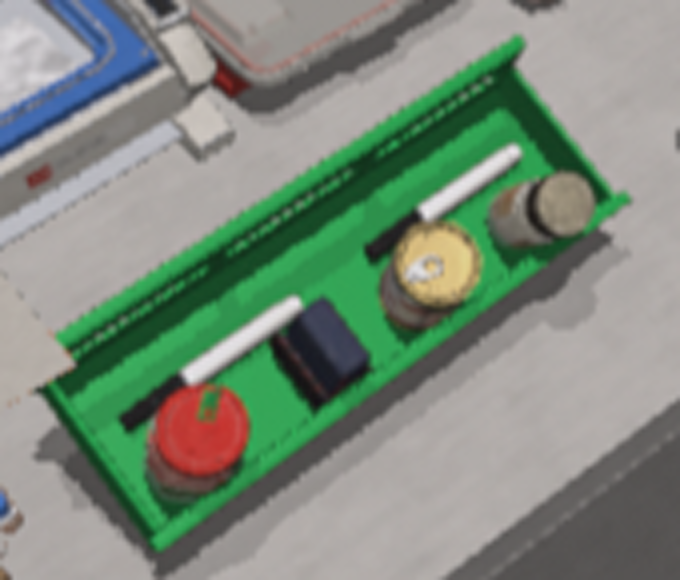

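View pics/c2.png

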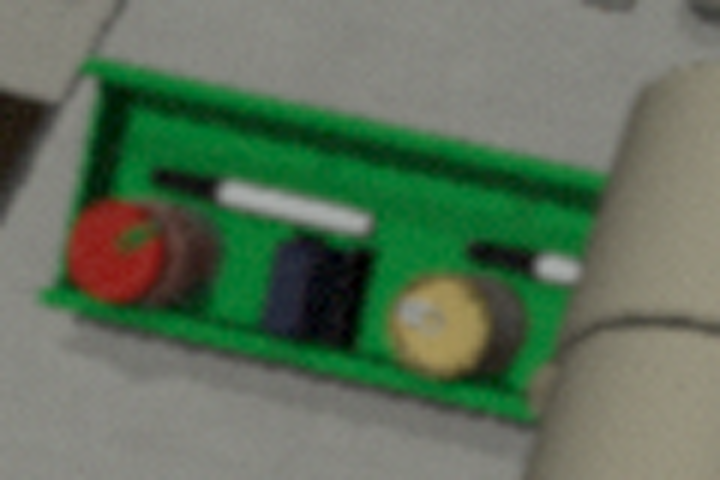

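```bash
python3 - <<'E'
from h import *
t=tri([("scene",(207.5,340.5)),("top",(173.7,232.8))]);print(t,proj("scene",t),proj("top",t))
zt=.03+.08*.866
print(zt,onz("scene",(207.5,340.5),zt),onz("top",(173.7,232.8),zt))
# arm check: crate corner fits w/ yaw .05; expected cap centre
p=[.507,.2545,.05]; 
for p in([.507,.2545,.05],[.513,.2555,.05]):
  print(crate_pts(p,[(-.03,.045,.08),(-.03,.045,.072)]))
  for hy in(-.028,.028):
    print(proj("scene",crate_pts(p,[(-.03+hy,.045+.014,.08),(-.03+hy,.045-.014,.08)]))*4-[500,1020],proj("top",crate_pts(p,[(-.03+hy,.045+.014,.08),(-.03+hy,.045-.014,.08)]))*6-[750,1110])
E
```

```text
[0.45084613 0.29875749 0.08549689] [[206.61411429 339.81189651]] [[173.75678129 233.66874655]]
0.09928 [0.43689287 0.30242384 0.09928   ] [0.44750388 0.29388977 0.09928   ]
[[0.43885263 0.2961461  0.09928203]
 [0.44284764 0.29634601 0.09235383]]
[[344.85158495 382.92883436]
 [380.69194749 356.65993436]] [[247.16970963 342.71057086]
 [294.61019662 354.12466567]]
[[292.41754883 312.54891652]
 [328.69294254 287.33411156]] [[268.87169387 243.33721931]
 [316.40358164 254.56022288]]
[[0.44485263 0.2971461  0.09928203]
 [0.44884764 0.29734601 0.09235383]]
[[338.26263248 378.11407347]
 [374.10111214 351.96872239]] [[250.232426   333.16652658]
 [297.60343921 344.54301586]]
[[285.99634061 307.93357624]
 [322.26672232 282.83653634]] [[271.90285351 233.94211347]
 [319.36498834 245.12808232]]
```

```bash
cat >> h.py <<'E'
from scipy.spatial.transform import Rotation as Ro
def rel(target,ang=None):
    s=manip.get_state(); q=s["ee_rot"]; R=Ro.from_quat([q[1],q[2],q[3],q[0]]).as_matrix()
    d=R.T@(np.array(target)-s["position"])*1000
    a=np.arctan2(R[1,0],R[0,0])
    t=0 if ang is None else -((ang-a+np.pi)%(2*np.pi)-np.pi)
    print("clk",round(s["clock"],2),"pos",s["position"].round(4),"ang",round(a,3),"w",round(s["width"],4),"F",s["contact_force"].round(1),"q",s["qpos"].round(2))
    print("shift mm",d.round(1),"turn",round(t,3),"tilt",np.degrees(np.arccos(-R[2,2])).round(2))
E
python3 - <<'E'
from h import *
rel([.22,-.36,.28],-1.33+.74)
E
```

```text
clk 1.0 pos [ 0.1366 -0.5586  0.2313] ang -1.331 w 0.0854 F [-0.4  0.1 -0.3] q [-1.45  0.28  1.5  -0.    1.36 -0.12]
shift mm [-173.1 -128.2  -48.7] turn -0.741 tilt 0.0
```

drive_tool(steps=[[-35, -26, -10, -0.148, 1], [-70, -52, -20, -0.296, 1], [-105, -78, -30, -0.444, 1], [-140, -103, -40, -0.592, 1], [-173, -128, -49, -0.74, 1]])

```text
clock: 1.5
position: [0.2202, -0.3584, 0.2808]
ee_rot: [0.0, 0.957, -0.289, 0.0]
contact_force: [0.6, -0.4, 0.2]
width: 0.0858
```

```bash
python3 - <<'E'
from h import *
rel([.31,-.13,.28],-1.33+1.48)
E
```

```text
clk 1.5 pos [ 0.2202 -0.3584  0.2808] ang -0.585 w 0.0858 F [ 0.6 -0.4  0.2] q [-1.19  0.01  1.71  0.    1.42 -0.6 ]
shift mm [ -51.3 -240.     0.8] turn -0.735 tilt 0.04
```

drive_tool(steps=[[-10, -48, 0, -0.147, 1], [-20, -96, 0, -0.294, 1], [-31, -144, 0, -0.441, 1], [-41, -192, 0, -0.588, 1], [-51, -240, 0, -0.735, 1]])

```text
clock: 2.0
position: [0.3105, -0.1284, 0.2812]
ee_rot: [0.001, 0.997, 0.077, 0.001]
contact_force: [0.3, -0.9, -0.8]
width: 0.0854
```

```bash
python3 - <<'E'
from h import *
rel([.38,.10,.28],.15+.735)
E
```

```text
clk 2.0 pos [ 0.3105 -0.1284  0.2812] ang 0.155 w 0.0854 F [ 0.3 -0.9 -0.8] q [-0.6  -0.13  1.83  0.    1.44 -0.75]
shift mm [ 103.8 -214.9    1. ] turn -0.73 tilt 0.14
```

Arm is now off the tray and notebook for the top view probably; look once here too.

drive_tool(steps=[[21, -43, 0, -0.146, 0.5], [42, -86, 0, -0.292, 0.5], [62, -129, 0, -0.438, 0.4], [83, -172, 0, -0.584, 0.3], [104, -215, 0, -0.73, 0.3]])

```text
clock: 2.5
position: [0.3803, 0.1022, 0.2815]
ee_rot: [0.001, 0.902, 0.431, 0.001]
contact_force: [1.4, -1.9, 0.4]
width: 0.0556
```

```bash
python3 - <<'E'
from h import *
rel([.444,.299,.20],1.62)
for n in("scene","top"):
    im=manip.get_image(n); cv2.imwrite(f"pics/{n}1.png",im)
E
```

```text
clk 2.5 pos [0.3803 0.1022 0.2815] ang 0.891 w 0.0556 F [ 1.4 -1.9  0.4] q [ 0.09 -0.03  1.75 -0.    1.42 -0.8 ]
shift mm [193.1 -74.4  81.4] turn -0.729 tilt 0.23
```

View pics/top1.png

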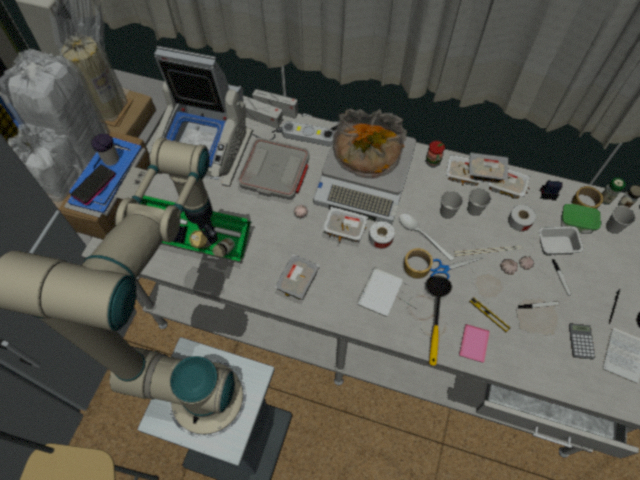

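View pics/scene1.png

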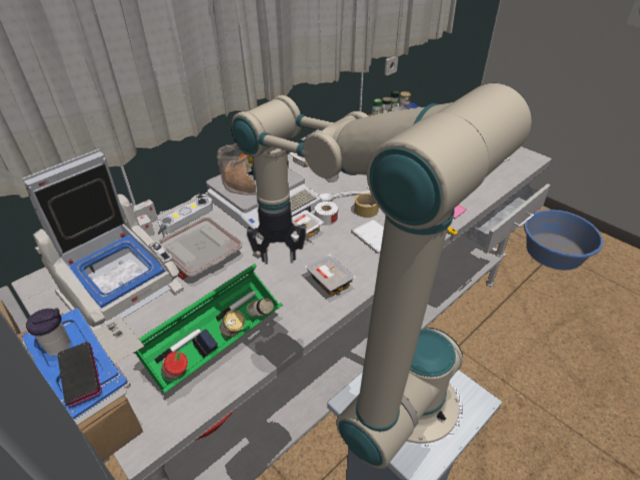

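```bash
python3 - <<'E'
from fit import *
specs={"black_tray":(.0505,.071,0,.045),"notebook":(.073,.0515,0,.01)}
guess={"black_tray":(298,278),"notebook":(381,292)}
top=cv2.imread("pics/top1.png")
big=cv2.resize(top,None,fx=S,fy=S,interpolation=cv2.INTER_CUBIC)
for nm,(hx,hy,z0,z1) in specs.items():
    Ms={}
    for cn in("top","scene"):
        rs=manip.masks_of(cn,nm)
        for r in rs:
            print(cn,nm,round(r["conf"],2),np.round(r["location"]),r["pixels"].sum())
        tgt=guess[nm] if cn=="top" else proj("scene",onz("top",guess[nm],z1))[0]
        rs=[r for r in rs if np.linalg.norm(np.array(r["location"])-tgt)<20]
        if rs and not(cn=="scene" and nm=="notebook"): Ms[cn]=cv2.resize(rs[0]["pixels"].astype(np.uint8),None,fx=S,fy=S,interpolation=cv2.INTER_NEAREST)
    B=boxc(hx,hy,z0,z1)
    g=onz("top",guess[nm],z1)
    def W(p): c,s=np.cos(p[2]),np.sin(p[2]); return np.c_[p[0]+c*B[:,0]-s*B[:,1],p[1]+s*B[:,0]+c*B[:,1],B[:,2]]
    def cost(p,cams):
        return sum(1-((m:=sil(cn,[W(p)]))&Ms[cn]).sum()/(m|Ms[cn]).sum() for cn in cams)
    for cams in (list(Ms),)+tuple([c] for c in Ms):
        best=None
        for a in(-1.2,-.8,-.4,0,.4,.8,1.2,1.57):
            x0=np.array([g[0],g[1],a]); r=minimize(cost,x0,args=(cams,),method="Nelder-Mead",options=dict(initial_simplex=x0+np.array([[0,0,0],[.015,0,0],[0,.015,0],[0,0,.3]]),xatol=2e-4,fatol=1e-4))
            if best is None or r.fun<best.fun: best=r
        print(nm,cams,round(best.fun,3),best.x.round(4))
        if len(cams)==len(Ms):
            cs,_=cv2.findContours(sil("top",[W(best.x)]),cv2.RETR_EXTERNAL,cv2.CHAIN_APPROX_NONE); cv2.drawContours(big,cs,-1,(0,255,255),1)
            cs,_=cv2.findContours(Ms["top"],cv2.RETR_EXTERNAL,cv2.CHAIN_APPROX_NONE); cv2.drawContours(big,cs,-1,(255,0,255),1)
cv2.imwrite("pics/tn.png",big[240*S:330*S,260*S:420*S])
E
```

```text
top black_tray 0.95 [297. 275.] 1172
top black_tray 0.47 [381. 293.] 1382
scene black_tray 0.62 [330. 272.] 1162
black_tray ['top', 'scene'] 0.464 [ 0.4555 -0.1363  1.4724]
black_tray ['top'] 0.199 [ 0.4548 -0.1329  1.5786]
black_tray ['scene'] 0.235 [ 0.4549 -0.1476  1.259 ]
top notebook 0.94 [380. 290.] 1324
top notebook 0.86 [474. 343.] 791
scene notebook 0.64 [458. 213.] 101
scene notebook 0.62 [372. 234.] 595
notebook ['top'] 0.044 [ 0.4972 -0.4076  3.0206]
notebook ['top'] 0.044 [ 0.4972 -0.4076  3.0206]
```

View pics/tn.png

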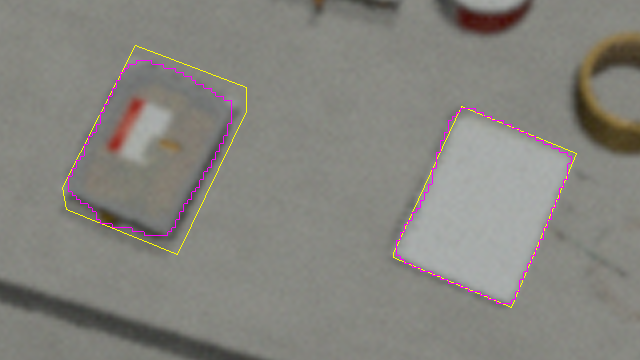

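```bash
python3 - <<'E'
from h import *
cv2.imwrite("pics/tr.png",np.hstack([cv2.resize(cv2.imread("pics/top1.png")[250:305,268:328],(400,366),interpolation=cv2.INTER_CUBIC),cv2.resize(cv2.imread("pics/scene1.png")[250:305,300:360],(400,366),interpolation=cv2.INTER_CUBIC)]))
c=np.array([(128,60),(236,98),(172,236),(68,190)])/4+[260,240]-.5
w=np.array([onz("top",u,.045) for u in c]);print(w.round(3),w.mean(0))
for i in range(4):
    d=w[(i+1)%4]-w[i];print(np.linalg.norm(d).round(3),np.arctan2(d[1],d[0]).round(3))
E
```

```text
[[ 0.516 -0.091  0.045]
 [ 0.509 -0.188  0.045]
 [ 0.376 -0.177  0.045]
 [ 0.389 -0.084  0.045]] [ 0.44750964 -0.13519842  0.045     ]
0.097 -1.637
0.134 3.06
0.094 1.437
0.127 -0.056
```

View pics/tr.png

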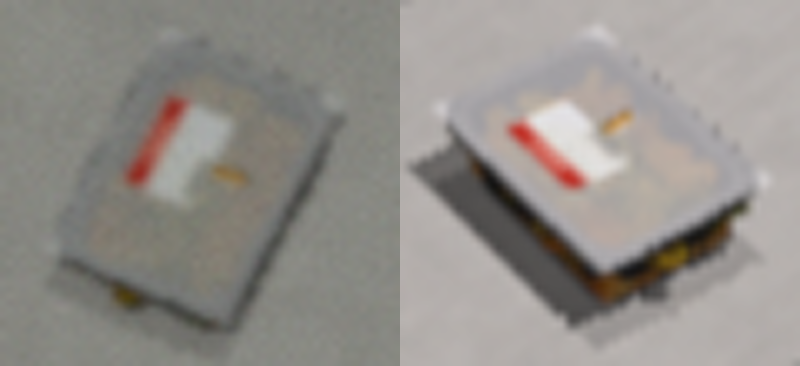

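```bash
python3 - <<'E'
from h import *
k=60/400
T=np.array([(165,30),(338,100),(230,330),(52,252)])*k+[268,250]-.5
Sc=np.array([(198,30),(366,182),(200,270),(40,106)])*k+[300,250]-.5
# corner match: print tri of each
for nm,U in(("top",T),("scene",Sc)):
    w=np.array([onz(nm,u,.045) for u in U]);print(nm,w.round(3).tolist(),w.mean(0).round(4))
    for i in range(4):
        d=w[(i+1)%4]-w[i];print(np.linalg.norm(d).round(3),np.arctan2(d[1],d[0]).round(3))
rel([.444,.299,.20],1.62)
E
```

```text
top [[0.518, -0.093, 0.045], [0.507, -0.188, 0.045], [0.374, -0.176, 0.045], [0.387, -0.081, 0.045]] [ 0.4466 -0.1345  0.045 ]
0.095 -1.687
0.134 3.056
0.096 1.44
0.132 -0.093
scene [[0.501, -0.191, 0.045], [0.373, -0.174, 0.045], [0.386, -0.081, 0.045], [0.514, -0.1, 0.045]] [ 0.4431 -0.1364  0.045 ]
0.129 3.014
0.095 1.434
0.13 -0.147
0.092 -1.715
clk 2.8 pos [0.3798 0.0992 0.281 ] ang 0.883 w 0.0557 F [-0.1  0.1 -0.2] q [ 0.08 -0.03  1.75 -0.    1.42 -0.8 ]
shift mm [195.2 -77.4  80.6] turn -0.737 tilt 0.15
```

drive_tool(steps=[[39, -15, 16, -0.147, 0.3], [78, -31, 32, -0.294, 0.3], [117, -46, 48, -0.441, 0.3], [156, -62, 64, -0.59, 0.3], [195, -77, 81, -0.737, 0.3]])

```text
clock: 3.3
position: [0.4455, 0.2978, 0.1994]
ee_rot: [0.002, 0.689, 0.725, -0.0]
contact_force: [0.8, -0.5, 0.8]
width: 0.0555
```

```bash
python3 - <<'E'
from h import *
rel([.444,.299,.14],1.62)
for n in("scene","top"):
    im=manip.get_image(n); cv2.imwrite(f"pics/{n}2.png",im)
s=manip.get_state()["position"]
for n in("scene","top"): print(n,proj(n,s),proj(n,[.444,.299,.092]))
a=cv2.imread("pics/scene2.png")[270:400,130:290];b=cv2.imread("pics/top2.png")[180:280,120:250]
cv2.imwrite("pics/hov.png",np.hstack([cv2.resize(a,(400,325)),cv2.resize(b,(400,325))]))
E
```

```text
clk 3.3 pos [0.4455 0.2978 0.1994] ang 1.622 w 0.0555 F [ 0.8 -0.5  0.8] q [ 0.46  0.24  1.64 -0.    1.26 -1.16]
shift mm [ 1.5 -1.6 59.4] turn 0.002 tilt 0.2
scene [[199.78696105 312.80567723]] [[207.57923619 339.8700756 ]]
top [[164.48563926 217.19561387]] [[172.35246876 234.37086858]]
```

View pics/hov.png

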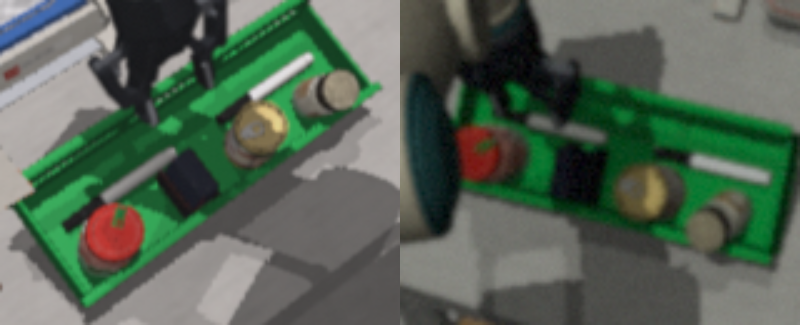

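drive_tool(steps=[[1, -1, 20, 0, 0.3], [1, -1, 40, 0, 0.3], [1, -1, 60, 0, 0.3], [1, -1, 75, 0, 0.3], [1, -1, 90, 0, 0.3]])

```text
clock: 3.9
position: [0.4451, 0.2978, 0.1068]
ee_rot: [0.0, 0.691, 0.723, -0.001]
contact_force: [-0.5, 0.5, 0.7]
width: 0.0555
```

```bash
python3 - <<'E'
from h import *
rel([.444,.299,.075],1.62)
for n in("scene","top"):
    im=manip.get_image(n); cv2.imwrite(f"pics/{n}3.png",im)
a=cv2.imread("pics/scene3.png")[280:390,140:270];b=cv2.imread("pics/top3.png")[190:270,130:230]
cv2.imwrite("pics/hov3.png",np.hstack([cv2.resize(a,(400,338)),cv2.resize(b,(400,338))]))
E
```

```text
clk 3.9 pos [0.4451 0.2978 0.1068] ang 1.615 w 0.0555 F [-0.5  0.5  0.7] q [ 0.46  0.32  1.78 -0.    1.05 -1.15]
shift mm [ 1.3 -1.  31.8] turn -0.005 tilt 0.16
```

View pics/hov3.png

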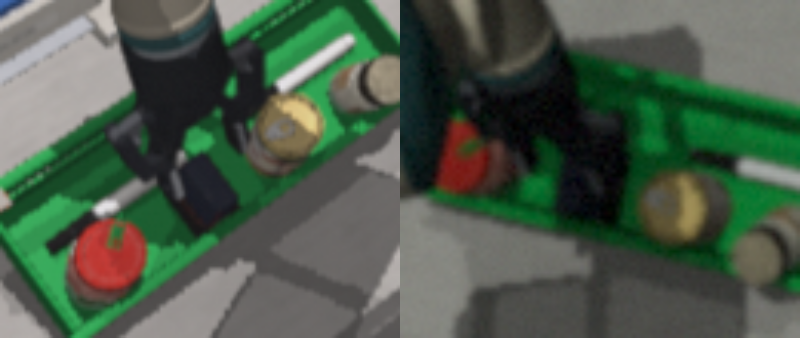

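drive_tool(steps=[[1, 0, 12, 0, 0.3], [1, 0, 22, 0, 0.3], [1, 0, 31, 0, 0.3], [1, 0, 32, 0, 0.3], [1, 0, 32, 0, 0.3]])

```text
clock: 4.5
position: [0.4434, 0.2983, 0.0734]
ee_rot: [-0.0, 0.691, 0.723, -0.004]
contact_force: [-0.4, 0.0, -0.8]
width: 0.0553
```

drive_tool(steps=[[0, 0, 0, 0, -0.2], [0, 0, 0, 0, -0.5], [0, 0, 0, 0, -1], [0, 0, 0, 0, -1], [0, 0, 0, 0, -1]], squeeze=30)

```text
clock: 5.0
position: [0.4436, 0.2985, 0.0737]
ee_rot: [-0.0, 0.691, 0.723, -0.003]
contact_force: [0.3, -0.3, 0.9]
width: 0.0274
```

```bash
python3 - <<'E'
from h import *
rel([.434,.299,.125],1.62)
for n in("scene","top"):
    im=manip.get_image(n); cv2.imwrite(f"pics/{n}4.png",im)
a=cv2.imread("pics/scene4.png")[280:390,140:270];b=cv2.imread("pics/top4.png")[190:270,130:230]
cv2.imwrite("pics/hov4.png",np.hstack([cv2.resize(a,(400,338)),cv2.resize(b,(400,338))]))
E
```

```text
clk 5.0 pos [0.4436 0.2985 0.0737] ang 1.616 w 0.0274 F [ 0.3 -0.3  0.9] q [ 0.46  0.36  1.82 -0.    0.97 -1.15]
shift mm [  0.7  -9.8 -51.3] turn -0.004 tilt 0.36
```

View pics/hov4.png

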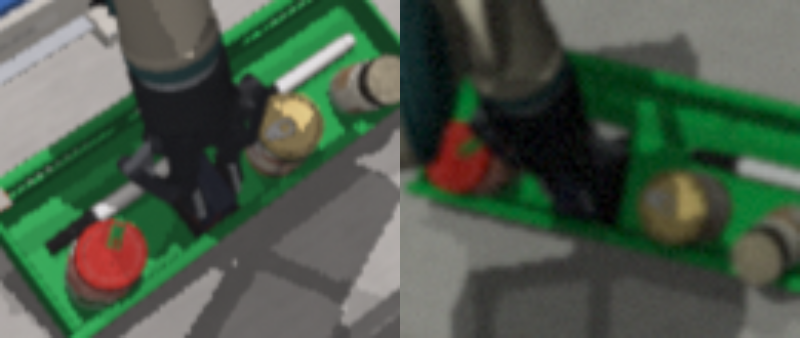

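drive_tool(steps=[[0, -3, -12, 0, -1], [0, -6, -25, 0, -1], [0, -9, -40, 0, -1], [0, -12, -60, 0, -1], [0, -12, -85, 0, -1]])

```text
clock: 5.6
position: [0.4306, 0.2978, 0.1598]
ee_rot: [-0.001, 0.691, 0.723, -0.004]
contact_force: [0.3, -0.3, -1.0]
width: 0.0274
```

drive_tool(steps=[[0, 0, -15, 0, -1], [0, 0, -30, 0, -1], [0, 0, -50, 0, -1], [0, 0, -50, 0, -1]])

```text
clock: 6.0
position: [0.4323, 0.2989, 0.2134]
ee_rot: [0.001, 0.691, 0.723, -0.001]
contact_force: [-0.7, 1.1, -1.0]
width: 0.0276
```

```bash
python3 - <<'E'
from h import *
rel([.42,.08,.21],1.46)
for n in("scene","top"):
    im=manip.get_image(n); cv2.imwrite(f"pics/{n}5.png",im)
a=cv2.imread("pics/scene5.png")[240:390,120:290];b=cv2.imread("pics/top5.png")[180:280,130:250]
cv2.imwrite("pics/hov5.png",np.hstack([cv2.resize(a,(400,353)),cv2.resize(b,(400,353))]))
E
```

```text
clk 6.0 pos [0.4323 0.2989 0.2134] ang 1.616 w 0.0276 F [-0.7  1.1 -1. ] q [ 0.47  0.21  1.64 -0.    1.29 -1.14]
shift mm [-218.1  -22.3    3.8] turn 0.156 tilt 0.1
```

View pics/hov5.png

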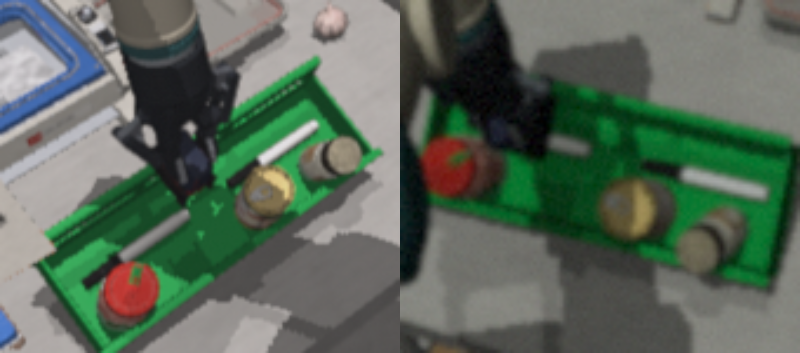

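drive_tool(steps=[[-44, -5, 1, 0.03, -1], [-88, -9, 2, 0.06, -1], [-132, -13, 3, 0.09, -1], [-176, -18, 3, 0.12, -1], [-220, -22, 3, 0.155, -1]])

```text
clock: 6.6
position: [0.4172, 0.0757, 0.2073]
ee_rot: [-0.001, 0.745, 0.667, -0.005]
contact_force: [1.1, 0.2, -1.3]
width: 0.0274
```

```bash
python3 - <<'E'
from h import *
rel([.43,-.14,.21],1.46)
E
```

```text
clk 6.6 pos [0.4172 0.0757 0.2073] ang 1.461 w 0.0274 F [ 1.1  0.2 -1.3] q [ 0.02  0.07  1.83 -0.    1.25 -1.44]
shift mm [-213.    36.5   -1.8] turn 0.001 tilt 0.53
```

drive_tool(steps=[[-43, 7, 0, 0, -1], [-86, 14, 0, 0, -1], [-129, 21, 0, 0, -1], [-172, 29, 0, 0, -1], [-213, 36, 0, 0, -1]])

```text
clock: 7.1
position: [0.4285, -0.1415, 0.2071]
ee_rot: [-0.002, 0.745, 0.667, -0.005]
contact_force: [-0.1, 0.3, -1.1]
width: 0.0279
```

```bash
python3 - <<'E'
from h import *
rel([.43,-.27,.16],1.46)
for n in("scene","top"):
    im=manip.get_image(n); cv2.imwrite(f"pics/{n}6.png",im)
s=manip.get_state()["position"]; print([proj(n,s)for n in("scene","top")])
a=cv2.imread("pics/scene6.png")[190:310,260:400];b=cv2.imread("pics/top6.png")[200:320,230:370]
cv2.imwrite("pics/hov6.png",np.hstack([cv2.resize(a,(400,343)),cv2.resize(b,(400,343))]))
E
```

```text
clk 7.1 pos [ 0.4285 -0.1415  0.2071] ang 1.46 w 0.0279 F [-0.1  0.3 -1.1] q [-0.47  0.11  1.78 -0.01  1.25 -1.92]
shift mm [-127.4   16.1   47.6] turn 0.0 tilt 0.59
[array([[335.24278959, 231.77141796]]), array([[296.34191182, 258.16962811]])]
```

View pics/hov6.png

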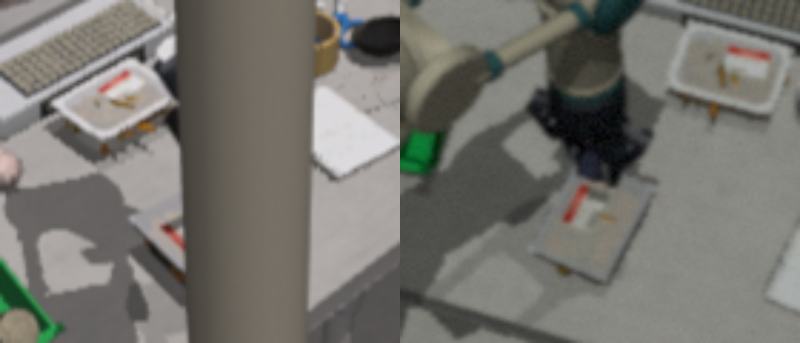

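```bash
python3 - <<'E'
from h import *
rel([.42,-.012,.14],1.46)
E
```

```text
clk 7.2 pos [ 0.4296 -0.1447  0.2072] ang 1.455 w 0.0275 F [-1.1  1.1 -2.2] q [-0.47  0.11  1.78 -0.01  1.25 -1.92]
shift mm [131.2 -24.3  66.3] turn -0.005 tilt 0.65
```

drive_tool(steps=[[32, -2, 0, 0, -1], [65, -3, 15, 0, -1], [98, -5, 30, 0, -1], [128, -6, 50, 0, -1], [128, -6, 67, 0, -1]])

```text
clock: 7.7
position: [0.4359, -0.0133, 0.1375]
ee_rot: [-0.002, 0.746, 0.666, -0.006]
contact_force: [-0.4, -1.3, -1.9]
width: 0.0277
```

```bash
python3 - <<'E'
from h import *
rel([.42,-.012,.065],1.46)
for n in("scene","top"):
    im=manip.get_image(n); cv2.imwrite(f"pics/{n}7.png",im)
a=cv2.imread("pics/scene7.png")[230:350,230:370];b=cv2.imread("pics/top7.png")[200:320,200:340]
cv2.imwrite("pics/hov7.png",np.hstack([cv2.resize(a,(400,343)),cv2.resize(b,(400,343))]))
E
```

```text
clk 7.7 pos [ 0.4359 -0.0133  0.1375] ang 1.459 w 0.0277 F [-0.4 -1.3 -1.9] q [-0.18  0.15  1.92 -0.01  1.07 -1.64]
shift mm [ -0.1 -15.1  72.7] turn -0.001 tilt 0.72
```

View pics/hov7.png

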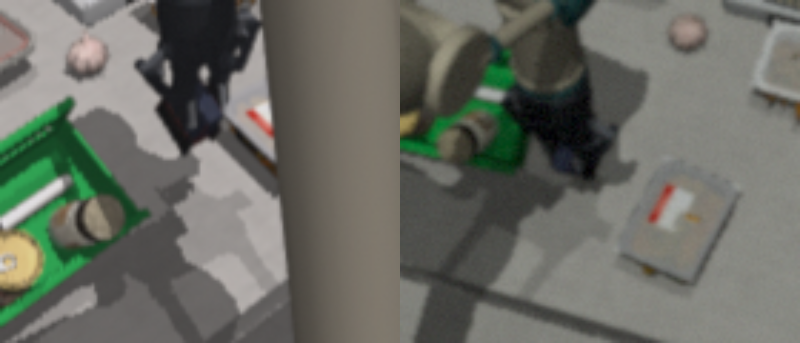

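drive_tool(steps=[[0, 0, 20, 0, -1], [0, 0, 40, 0, -1], [0, 0, 60, 0, -1], [0, 0, 71, 0, -1], [0, 0, 74, 0, -1]])

```text
clock: 8.3
position: [0.4324, -0.0158, 0.0618]
ee_rot: [-0.004, 0.746, 0.666, -0.009]
contact_force: [0.0, 0.0, -1.1]
width: 0.0271
```

```bash
cat > ov.py <<'E'
from fit import *
import sys
def stamp_lines(base,ang,tilt,cn,big,off,col):
    # base: origin; tool x angle=ang is stamp x; tilt: lean of z toward... z=cos*Z - sin*(perp toward crate +x)
    x=np.array([np.cos(ang),np.sin(ang),0]); f=np.array([np.sin(ang),-np.cos(ang),0]) # crate +x direction
    z=np.cos(tilt)*np.array([0,0,1])-np.sin(tilt)*f; y=np.cross(z,x)
    for hx,hy,a,b in((.019,.03,0,.04),(.014,.028,.04,.08)):
        B=boxc(hx,hy,a,b); P=base+B[:,:1]*x+B[:,1:2]*y+B[:,2:]*z
        u=(proj(cn,P)+.5-np.array(off))*S
        for i in range(8):
            for j in range(i):
                if bin(i^j).count("1")==1: cv2.line(big,tuple(map(int,u[i])),tuple(map(int,u[j])),col,1)
def from_grip(g,ang,tilt,h=.072):
    f=np.array([np.sin(ang),-np.cos(ang),0]); return np.array(g)-h*(np.cos(tilt)*np.array([0,0,1])-np.sin(tilt)*f)
E
python3 - <<'E'
from ov import *
rel([.42,-.012,.055],1.46)
s=manip.get_state(); g=s["position"]+[0,0,.019]
out=[]
for n in("scene","top"):
    im=manip.get_image(n); cv2.imwrite(f"pics/{n}8.png",im)
    c=proj(n,g-[0,0,.03])[0].astype(int); off=(c[0]-45,c[1]-40)
    for t in(None,np.pi/6,0):
        big=cv2.resize(im[off[1]:off[1]+80,off[0]:off[0]+90],None,fx=S,fy=S,interpolation=cv2.INTER_CUBIC)
        if t is not None: stamp_lines(from_grip(g,1.46,t),1.46,t,n,big,off,(0,255,255))
        out.append(cv2.resize(big,(266,236)))
cv2.imwrite("pics/ov8.png",np.vstack([np.hstack(out[:3]),np.hstack(out[3:])]))
E
```

```text
clk 8.3 pos [ 0.4324 -0.0158  0.0618] ang 1.457 w 0.0271 F [ 0.   0.  -1.1] q [-0.19  0.25  2.03 -0.01  0.88 -1.64]
shift mm [  2.4 -12.6   7. ] turn -0.003 tilt 1.12
```

View pics/ov8.png

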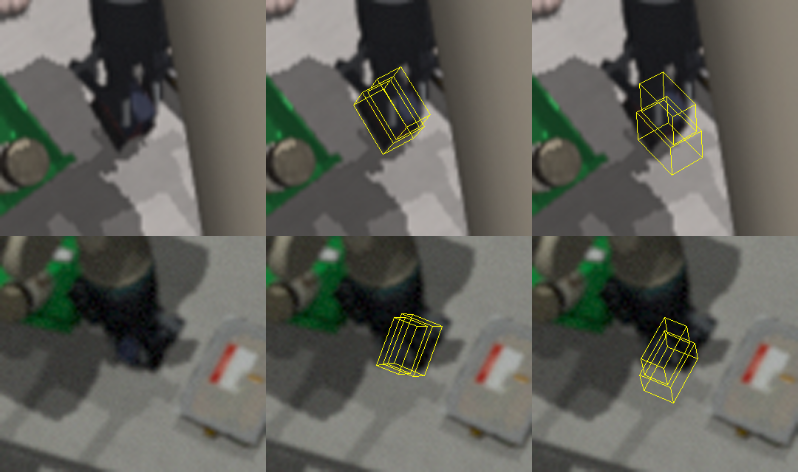

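drive_tool(steps=[[0, 0, 2, 0, -1], [0, 0, 3, 0, -1], [0, 0, 4, 0, -1]])

```text
clock: 8.7
position: [0.4336, -0.016, 0.0591]
ee_rot: [-0.003, 0.746, 0.666, -0.008]
contact_force: [-0.2, 0.6, -1.8]
width: 0.0272
```

drive_tool(steps=[[0, 0, 2, 0, -1], [0, 0, 2, 0, -1]])

```text
clock: 8.9
position: [0.4341, -0.0161, 0.0574]
ee_rot: [-0.003, 0.746, 0.666, -0.007]
contact_force: [-0.5, -0.2, 0.5]
width: 0.0273
```

drive_tool(steps=[[0, 0, 0, 0, -0.25], [0, 0, 0, 0, -0.15], [0, 0, 0, 0, -0.1], [0, 0, 0, 0, 0], [0, 0, 0, 0, 0.1]], squeeze=20)

```text
clock: 9.4
position: [0.4341, -0.0161, 0.0574]
ee_rot: [-0.003, 0.746, 0.666, -0.007]
contact_force: [0.2, -0.1, -1.3]
width: 0.0467
```

```bash
cat > look.py <<'E'
from ov import *
import sys
k=sys.argv[1]; z0=float(sys.argv[2]); bx,by=(float(sys.argv[3]),float(sys.argv[4])) if len(sys.argv)>4 else (None,None)
a=float(sys.argv[5]) if len(sys.argv)>5 else 1.46
rel([.42,-.012,.055],a)
s=manip.get_state(); g=s["position"]+[0,0,.019]
if bx is None: bx,by=g[:2]
base=np.array([bx,by,z0]); out=[]
for n in("scene","top"):
    im=manip.get_image(n); cv2.imwrite(f"pics/{n}{k}.png",im)
    c=proj(n,base+[0,0,.03])[0].astype(int); off=(max(0,c[0]-45),max(0,c[1]-40))
    for t in(None,0):
        big=cv2.resize(im[off[1]:off[1]+80,off[0]:off[0]+90],None,fx=S,fy=S,interpolation=cv2.INTER_CUBIC)
        if t is not None: stamp_lines(base,a,t,n,big,off,(0,255,255))
        out.append(cv2.resize(big,(338,300)))
cv2.imwrite(f"pics/ov{k}.png",np.vstack([np.hstack(out[:2]),np.hstack(out[2:])]))
E
python3 look.py 9 0 .458 -.018
```

```text
clk 9.4 pos [ 0.4341 -0.0161  0.0574] ang 1.457 w 0.0467 F [ 0.2 -0.1 -1.3] q [-0.19  0.25  2.04 -0.01  0.86 -1.64]
shift mm [  2.5 -14.4   2.5] turn -0.003 tilt 0.9
```

View pics/ov9.png

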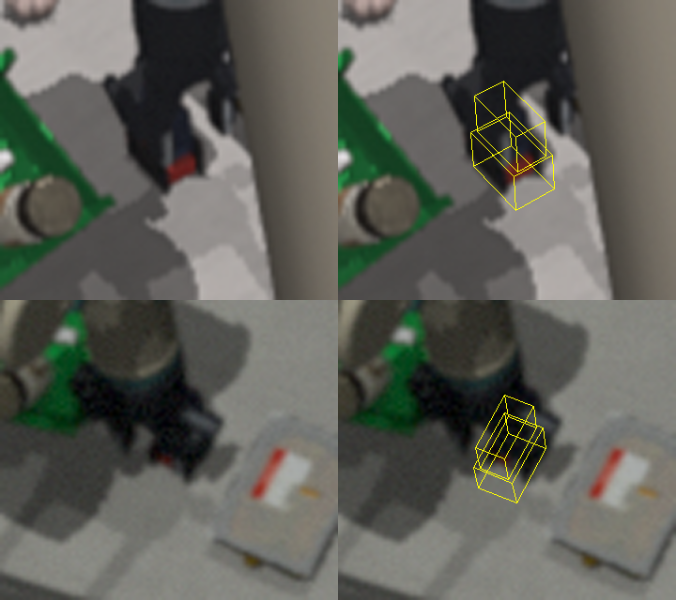

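drive_tool(steps=[[0, 0, -15, 0, 0.1], [0, 0, -30, 0, 0.2], [0, 0, -50, 0, 0.3], [0, -10, -80, 0, 0.3], [0, -40, -100, 0, 0.3]])

```text
clock: 10.0
position: [0.3988, -0.0117, 0.1598]
ee_rot: [-0.001, 0.746, 0.666, -0.006]
contact_force: [0.9, 0.6, 0.8]
width: 0.0556
```

```bash
python3 look.py 10 0 .474 -.018
```

```text
clk 10.0 pos [ 0.3988 -0.0117  0.1598] ang 1.457 w 0.0556 F [0.9 0.6 0.8] q [-0.2   0.07  1.96 -0.01  1.12 -1.65]
shift mm [  2.9  22.  104.5] turn -0.003 tilt 0.68
```

View pics/ov10.png

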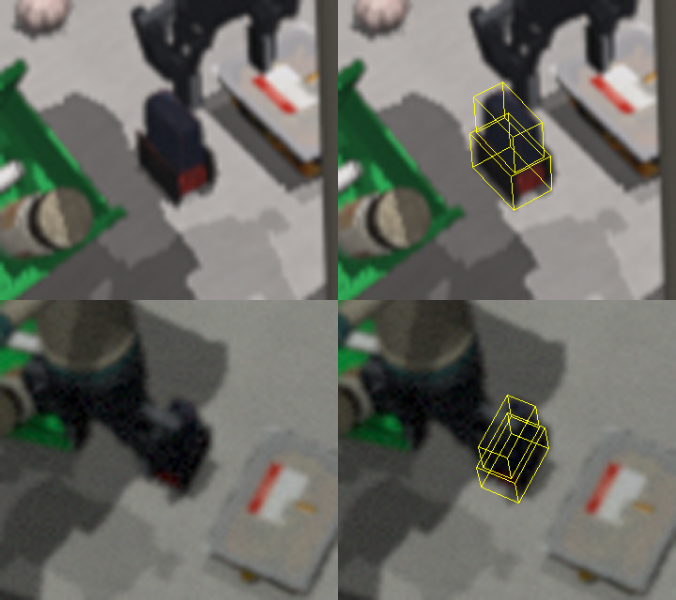

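```bash
cat > sfit.py <<'E'
from ov import *
def sfit(z0,x0,y0,a0,cams=("scene","top")):
    Ms={}
    for cn in cams:
        for r in manip.masks_of(cn,"stamp"):
            if np.linalg.norm(np.array(r["location"])-proj(cn,[x0,y0,z0+.04])[0])<15:
                Ms[cn]=cv2.resize(r["pixels"].astype(np.uint8),None,fx=S,fy=S,interpolation=cv2.INTER_NEAREST); print(cn,r["conf"],r["location"],r["pixels"].sum()); break
    def W(p):
        c,s=np.cos(p[2]),np.sin(p[2]); L=[]
        for hx,hy,a,b in((.019,.03,0,.04),(.014,.028,.04,.08)):
            B=boxc(hx,hy,a,b); L.append(np.c_[p[0]+c*B[:,0]-s*B[:,1],p[1]+s*B[:,0]+c*B[:,1],z0+B[:,2]])
        return L
    def cost(p,cs): return sum(1-((m:=sil(cn,W(p)))&Ms[cn]).sum()/(m|Ms[cn]).sum() for cn in cs)
    for cs in ([list(Ms)]+[[c] for c in Ms]) if len(Ms)>1 else [list(Ms)]:
        q=np.array([x0,y0,a0]); r=minimize(cost,q,args=(cs,),method="Nelder-Mead",options=dict(initial_simplex=q+np.array([[0,0,0],[.01,0,0],[0,.01,0],[0,0,.15]]),xatol=2e-4,fatol=1e-4))
        print(cs,round(r.fun,3),r.x.round(4))
E
python3 -c "
from sfit import *
sfit(0,.478,-.018,1.46)"
```

```text
scene 0.73 [291.3, 286.3] 396
top 0.65 [269.5, 264.9] 157
['scene', 'top'] 0.797 [ 0.4769 -0.0217  1.3332]
['scene'] 0.201 [ 0.4712 -0.0196  1.2904]
['top'] 0.511 [ 0.4772 -0.0275  1.865 ]
```

drive_tool(steps=[[30, -15, -20, 0, 0.3], [60, -30, -40, 0, 0.3], [60, -60, -40, 0, 0.3], [60, -60, -40, 0, 0.3]])

```text
clock: 10.6
position: [0.3406, 0.0567, 0.1977]
ee_rot: [-0.003, 0.745, 0.667, -0.008]
contact_force: [1.5, -0.1, -1.2]
width: 0.0557
```

```bash
python3 look.py 11 0 .477 -.02; python3 -c "
from sfit import *
sfit(0,.478,-.02,1.46)"
```

```text
clk 10.6 pos [0.3406 0.0567 0.1977] ang 1.459 w 0.0557 F [ 1.5 -0.1 -1.2] q [-0.03 -0.05  1.97 -0.01  1.23 -1.49]
shift mm [-58.3  88.7 141.8] turn -0.001 tilt 0.99
scene 0.64 [296.5, 294.0] 259
top 0.84 [269.9, 263.0] 308
['scene', 'top'] 0.694 [ 0.4752 -0.0213  1.4945]
['scene'] 0.502 [ 0.4677 -0.0189  1.4264]
['top'] 0.161 [ 0.4763 -0.0227  1.4811]
```

View pics/ov11.png

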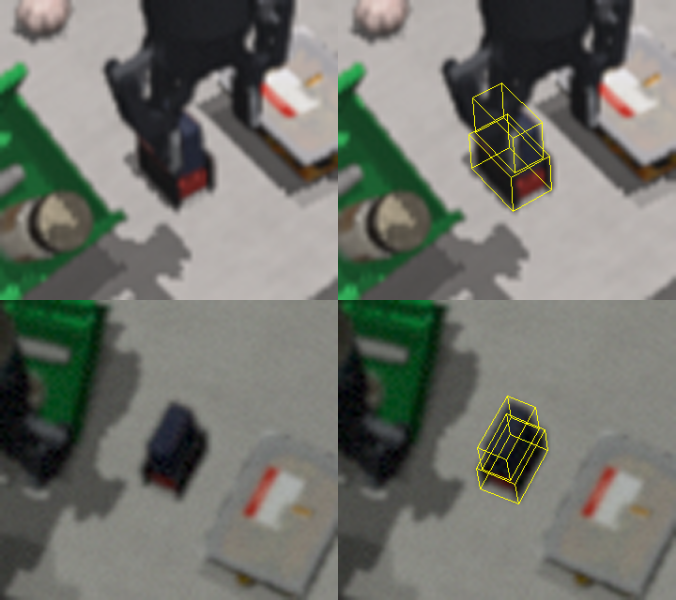

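```bash
python3 - <<'E'
from h import *
rel([.475,-.0200,.15],1.46)
E
```

```text
clk 10.8 pos [0.3446 0.0554 0.198 ] ang 1.457 w 0.0557 F [ 0.5 -1.  -0.9] q [-0.03 -0.04  1.97 -0.01  1.23 -1.49]
shift mm [-59.7 138.7  46.8] turn -0.003 tilt 0.81
```

drive_tool(steps=[[-20, 46, 10, 0, 0.4], [-40, 92, 25, 0, 0.4], [-60, 138, 40, 0, 0.4], [-60, 139, 47, 0, 0.4], [-60, 139, 47, 0, 0.4]])

```text
clock: 11.3
position: [0.4759, -0.0215, 0.1474]
ee_rot: [-0.004, 0.747, 0.665, -0.008]
contact_force: [-0.6, 0.3, 0.7]
width: 0.0599
```

```bash
python3 - <<'E'
from h import *
rel([.475,-.0200,.10],1.46)
E
```

```text
clk 11.3 pos [ 0.4759 -0.0215  0.1474] ang 1.454 w 0.0599 F [-0.6  0.3  0.7] q [-0.18  0.2   1.83 -0.01  1.13 -1.63]
shift mm [ 1.8 -0.3 47.4] turn -0.006 tilt 1.03
```

drive_tool(steps=[[1, 0, 12, 0, 0.4], [2, 0, 25, 0, 0.4], [2, 0, 37, 0, 0.4], [2, 0, 47, 0, 0.4], [2, 0, 57, 0, 0.4]])

```text
clock: 11.8
position: [0.4745, -0.0194, 0.0902]
ee_rot: [-0.004, 0.747, 0.665, -0.008]
contact_force: [-0.3, 0.2, -0.5]
width: 0.0595
```

```bash
python3 look.py 12 0 .475 -.02; python3 -c "
from h import *
rel([.475,-.0205,.056],1.46)"
```

```text
clk 11.8 pos [ 0.4745 -0.0194  0.0902] ang 1.454 w 0.0595 F [-0.3  0.2 -0.5] q [-0.18  0.26  1.91 -0.01  0.98 -1.63]
shift mm [  1.3 -54.4  36.1] turn -0.006 tilt 1.03
clk 11.9 pos [ 0.4737 -0.0194  0.0894] ang 1.454 w 0.0598 F [-0.5 -0.4  0.5] q [-0.18  0.27  1.91 -0.01  0.98 -1.63]
shift mm [-0.7  2.  33.4] turn -0.006 tilt 1.17
```

View pics/ov12.png

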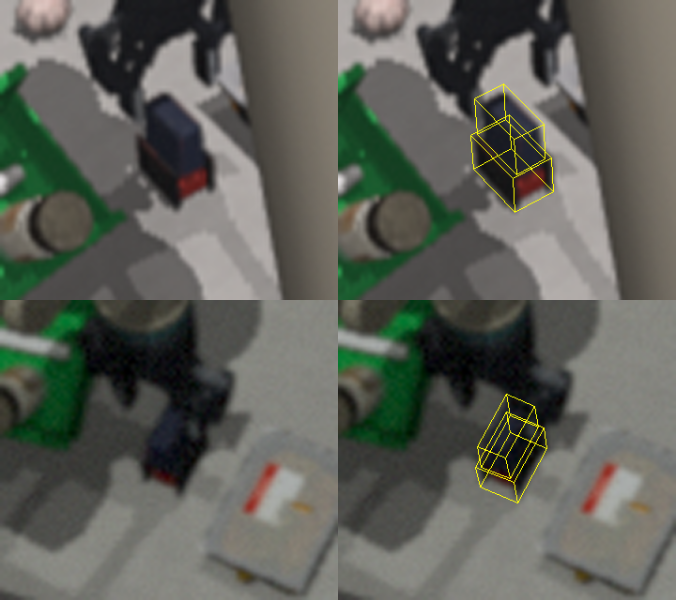

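drive_tool(steps=[[-1, 2, 10, 0, 0.4], [-1, 2, 20, 0, 0.4], [-1, 2, 28, 0, 0.4], [-1, 2, 33, 0, 0.4], [-1, 2, 33, 0, 0.4]])

```text
clock: 12.4
position: [0.4743, -0.0207, 0.0555]
ee_rot: [-0.006, 0.747, 0.665, -0.01]
contact_force: [0.6, -0.2, -0.1]
width: 0.06
```

drive_tool(steps=[[0, 0, 0, 0, 0], [0, 0, 0, 0, -0.2], [0, 0, 0, 0, -0.4], [0, 0, 0, 0, -1], [0, 0, 0, 0, -1]], squeeze=40)

```text
clock: 12.9
position: [0.4745, -0.0208, 0.0558]
ee_rot: [-0.005, 0.747, 0.665, -0.009]
contact_force: [1.0, -0.8, 1.3]
width: 0.0267
```

```bash
python3 look.py 13 0 .475 -.02
```

```text
clk 12.9 pos [ 0.4745 -0.0208  0.0558] ang 1.454 w 0.0267 F [ 1.  -0.8  1.3] q [-0.18  0.31  1.95 -0.01  0.9  -1.63]
shift mm [  2.4 -55.2   1.9] turn -0.006 tilt 1.24
```

View pics/ov13.png

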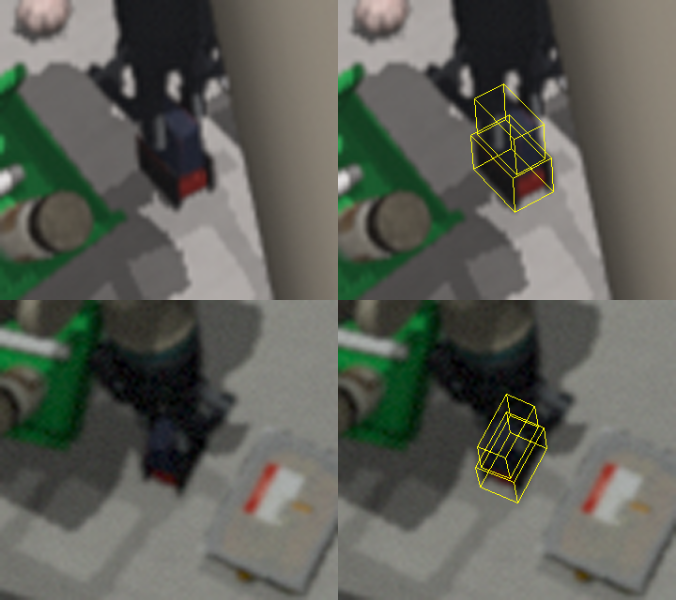

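drive_tool(steps=[[0, 0, -20, 0, -1], [0, 0, -45, 0, -1], [0, 0, -70, 0, -1], [0, 0, -94, 0, -1], [0, 0, -94, 0, -1]])

```text
clock: 13.5
position: [0.4788, -0.0207, 0.1525]
ee_rot: [-0.003, 0.747, 0.665, -0.007]
contact_force: [1.0, -0.2, -1.7]
width: 0.0267
```

```bash
python3 - <<'E'
from h import *
rel([.4455,-.1355,.14],1.46)
E
```

```text
clk 13.5 pos [ 0.4788 -0.0207  0.1525] ang 1.454 w 0.0267 F [ 1.  -0.2 -1.7] q [-0.18  0.2   1.82 -0.01  1.14 -1.63]
shift mm [-117.8  -19.6   13.7] turn -0.006 tilt 0.89
```

drive_tool(steps=[[-30, -5, 0, 0, -1], [-60, -10, 0, 0, -1], [-90, -15, 7, 0, -1], [-118, -19, 14, 0, -1], [-118, -19, 14, 0, -1]])

```text
clock: 14.0
position: [0.4441, -0.1378, 0.1376]
ee_rot: [-0.004, 0.748, 0.664, -0.009]
contact_force: [-0.3, 1.1, -1.1]
width: 0.0275
```

```bash
python3 - <<'E'
from ov import *
rel([.4455,-.1355,.105],1.46)
s=manip.get_state()
im=manip.get_image("top"); cv2.imwrite("pics/top14.png",im)
out=[]
base=s["position"]-[0,0,.0558]
off=(265,225)
for t in (0,1):
    big=cv2.resize(im[225:305,265:355],None,fx=S,fy=S,interpolation=cv2.INTER_CUBIC)
    if t:
        stamp_lines(base,1.46,0,"top",big,off,(0,255,255))
        c,s_=np.cos(1.46-np.pi/2),np.sin(1.46-np.pi/2)
        P=np.array([[.4455+c*a-s_*b,-.1355+s_*a+c*b,.045] for a,b in((.071,.0505),(.071,-.0505),(-.071,-.0505),(-.071,.0505))])
        u=(proj("top",P)+.5-off)*S; cv2.polylines(big,[u.astype(np.int32)],True,(0,255,0),1)
    out.append(big)
cv2.imwrite("pics/ov14.png",np.hstack(out))
E
```

```text
clk 14.0 pos [ 0.4441 -0.1378  0.1376] ang 1.451 w 0.0275 F [-0.3  1.1 -1.1] q [-0.44  0.2   1.87 -0.01  1.09 -1.88]
shift mm [ 2.7  1.7 32.6] turn -0.009 tilt 1.09
```

View pics/ov14.png

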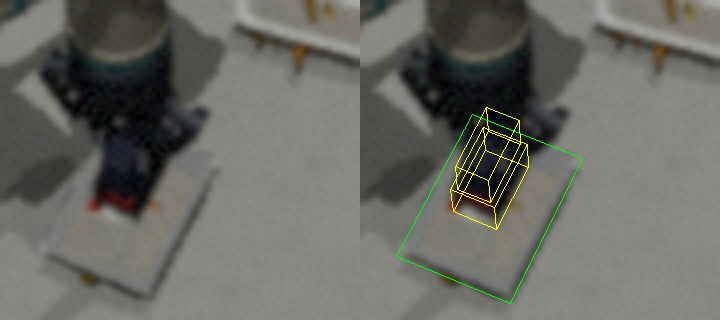

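drive_tool(steps=[[2, 1, 10, 0, -1], [2, 1, 20, 0, -1], [2, 1, 28, 0, -1], [2, 1, 32, 0, -1], [2, 1, 33, 0, -1]])

```text
clock: 14.55
position: [0.445, -0.134, 0.1042]
ee_rot: [-0.005, 0.748, 0.664, -0.008]
contact_force: [-0.6, 0.2, -1.1]
width: 0.027
```

```bash
python3 - <<'E'
from h import *
rel([.4455,-.1355,.095],1.46)
E
```

```text
clk 14.55 pos [ 0.445  -0.134   0.1042] ang 1.452 w 0.027 F [-0.6  0.2 -1.1] q [-0.43  0.23  1.91 -0.01  1.01 -1.88]
shift mm [-1.4  0.9  9.2] turn -0.008 tilt 1.09
```

drive_tool(steps=[[-1, 1, 1, 0, -1], [-1, 1, 2, 0, -1], [-1, 1, 3, 0, -1], [-1, 1, 4, 0, -1], [-1, 1, 5, 0, -1]])

```text
clock: 15.05
position: [0.4464, -0.1353, 0.0997]
ee_rot: [-0.004, 0.748, 0.664, -0.008]
contact_force: [0.3, -0.1, 2.6]
width: 0.0266
```

drive_tool(steps=[[0, 0, 1, 0, -1], [0, 0, 2, 0, -1], [0, 0, 2, 0, -1]])

```text
clock: 15.35
position: [0.4465, -0.1354, 0.0979]
ee_rot: [-0.004, 0.748, 0.664, -0.008]
contact_force: [-0.2, 0.4, 3.8]
width: 0.027
```

drive_tool(steps=[[0, 0, 1, 0, -1], [0, 0, 2, 0, -1], [0, 0, 3, 0, -1], [0, 0, 4, 0, -1], [0, 0, 4, 0, -1]])

```text
clock: 15.85
position: [0.4465, -0.1354, 0.0941]
ee_rot: [-0.004, 0.748, 0.664, -0.008]
contact_force: [-1.2, 1.0, 5.3]
width: 0.0272
```

drive_tool(steps=[[0, 0, 1, 0, -1], [0, 0, 2, 0, -1], [0, 0, 2, 0, -1]])

```text
clock: 16.15
position: [0.4465, -0.1355, 0.0926]
ee_rot: [-0.004, 0.748, 0.664, -0.008]
contact_force: [-1.0, 1.2, 8.1]
width: 0.0269
```

drive_tool(steps=[[0, 0, 1, 0, -1], [0, 0, 1, 0, -1]])

```text
clock: 16.35
position: [0.4465, -0.1355, 0.0925]
ee_rot: [-0.004, 0.748, 0.664, -0.008]
contact_force: [-2.0, 1.5, 11.7]
width: 0.0273
```

drive_tool(steps=[[0, 0, 1, 0, -1], [0, 0, 1, 0, -1]])

```text
clock: 16.55
position: [0.4465, -0.1356, 0.0925]
ee_rot: [-0.003, 0.748, 0.664, -0.007]
contact_force: [-1.7, 1.2, 11.7]
width: 0.027
```

drive_tool(steps=[[0, 0, 2, 0, -1], [0, 0, 2, 0, -1], [0, 0, 2, 0, -1], [0, 0, 2, 0, -1], [0, 0, 2, 0, -1]])

```text
clock: 17.05
position: [0.4465, -0.1356, 0.0924]
ee_rot: [-0.003, 0.748, 0.664, -0.007]
contact_force: [-3.4, 1.8, 18.7]
width: 0.0274
```

```bash
python3 - <<'E'
from ov import *
rel([.497,-.408,.12],1.45)
im=manip.get_image("top"); cv2.imwrite("pics/top15.png",im)
big=[cv2.resize(im[225:305,265:355],None,fx=S,fy=S,interpolation=cv2.INTER_CUBIC) for _ in(0,1)]
c,s_=np.cos(1.46-np.pi/2),np.sin(1.46-np.pi/2)
P=np.array([[.4455+c*a-s_*b,-.1355+s_*a+c*b,.045] for a,b in((.071,.0505),(.071,-.0505),(-.071,-.0505),(-.071,.0505))])
cv2.polylines(big[1],[((proj("top",P)+.5-(265,225))*S).astype(np.int32)],True,(0,255,0),1)
stamp_lines(np.array([.4465,-.1356,.045]),1.452,0,"top",big[1],(265,225),(0,255,255))
cv2.imwrite("pics/ov15.png",np.hstack(big))
E
```

```text
clk 17.05 pos [ 0.4465 -0.1356  0.0924] ang 1.452 w 0.0274 F [-3.4  1.8 18.7] q [-0.44  0.25  1.93 -0.01  0.97 -1.88]
shift mm [-264.7   82.   -26.9] turn 0.002 tilt 0.91
```

View pics/ov15.png

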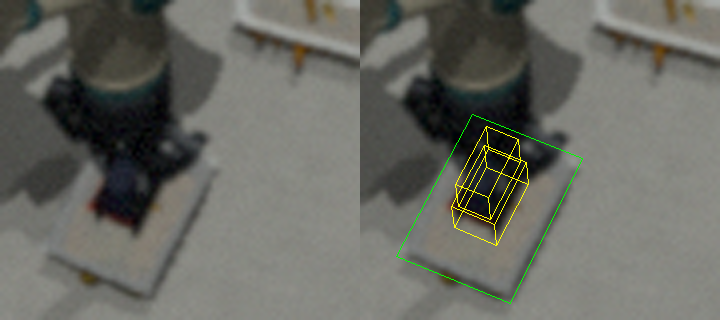

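```bash
python3 - <<'E'
from ov import *
im=cv2.imread("pics/top15.png")
big=cv2.resize(im[255:290,280:312],None,fx=16,fy=16,interpolation=cv2.INTER_CUBIC)
def L(base,ang,col,compress):
    c,s=np.cos(ang-np.pi/2),np.sin(ang-np.pi/2)
    for hx,hy,a,b in((.03,.019,0,.04),(.028,.014,.04,.08-compress)):
        B=boxc(hx,hy,a,b);P=np.c_[base[0]+c*B[:,0]-s*B[:,1],base[1]+s*B[:,0]+c*B[:,1],base[2]+B[:,2]]
        u=(proj("top",P)+.5-(280,255))*16
        for i in range(8):
            for j in range(i):
                if bin(i^j).count("1")==1: cv2.line(b2,tuple(map(int,u[i])),tuple(map(int,u[j])),col,1)
b2=big.copy(); L([.4465,-.1356,.045],1.452,(0,255,255),.01)
cv2.imwrite("pics/z15.png",cv2.resize(np.hstack([big,b2]),(790,432)))
E
```

```text
(no output)
```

View pics/z15.png

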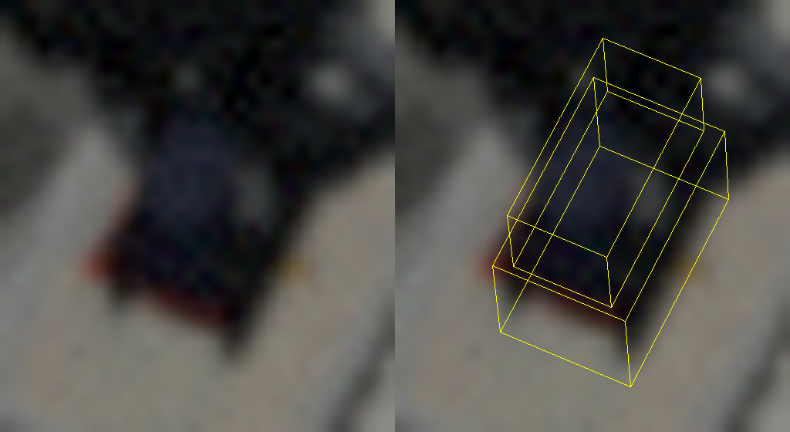

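drive_tool(steps=[[0, 0, -3, 0, -1], [0, 0, -7, 0, -1], [0, 0, -12, 0, -1], [0, 0, -25, 0, -1], [0, 0, -45, 0, -1]])

```text
clock: 17.6
position: [0.4459, -0.135, 0.1363]
ee_rot: [-0.005, 0.748, 0.664, -0.008]
contact_force: [0.1, 0.0, -1.6]
width: 0.0269
```

```bash
python3 - <<'E'
from h import *
rel([.494,-.408,.14],1.45)
E
```

```text
clk 17.6 pos [ 0.4459 -0.135   0.1363] ang 1.452 w 0.0269 F [ 0.1  0.  -1.6] q [-0.43  0.2   1.87 -0.01  1.09 -1.88]
shift mm [-265.4   80.    -3.5] turn 0.002 tilt 1.1
```

drive_tool(steps=[[-40, 12, -8, 0, -1], [-85, 25, -8, 0, -1], [-130, 39, -8, 0, -1], [-175, 53, -8, 0, -1], [-220, 66, -8, 0, -1]])

```text
clock: 18.1
position: [0.4854, -0.363, 0.1436]
ee_rot: [-0.005, 0.748, 0.664, -0.008]
contact_force: [1.1, -0.3, -2.0]
width: 0.027
```

```bash
python3 - <<'E'
from h import *
rel([.494,-.408,.10],1.45)
E
```

```text
clk 18.1 pos [ 0.4854 -0.363   0.1436] ang 1.452 w 0.027 F [ 1.1 -0.3 -2. ] q [-0.75  0.39  1.56 -0.02  1.2  -2.19]
shift mm [-43.4  14.7  43.6] turn 0.002 tilt 1.14
```

drive_tool(steps=[[-22, 7, 0, 0, -1], [-43, 14, 10, 0, -1], [-43, 14, 25, 0, -1], [-43, 14, 43, 0, -1], [-43, 14, 55, 0, -1]])

```text
clock: 18.6
position: [0.4921, -0.4072, 0.0862]
ee_rot: [-0.007, 0.748, 0.664, -0.009]
contact_force: [-0.1, 0.3, -2.0]
width: 0.0273
```

```bash
python3 look.py 16 0.03 .496 -.408 1.45
```

```text
clk 18.6 pos [ 0.4921 -0.4072  0.0862] ang 1.452 w 0.0273 F [-0.1  0.3 -2. ] q [-0.79  0.48  1.56 -0.02  1.12 -2.23]
shift mm [ 384.  -117.9   32.3] turn 0.002 tilt 1.27
```

View pics/ov16.png

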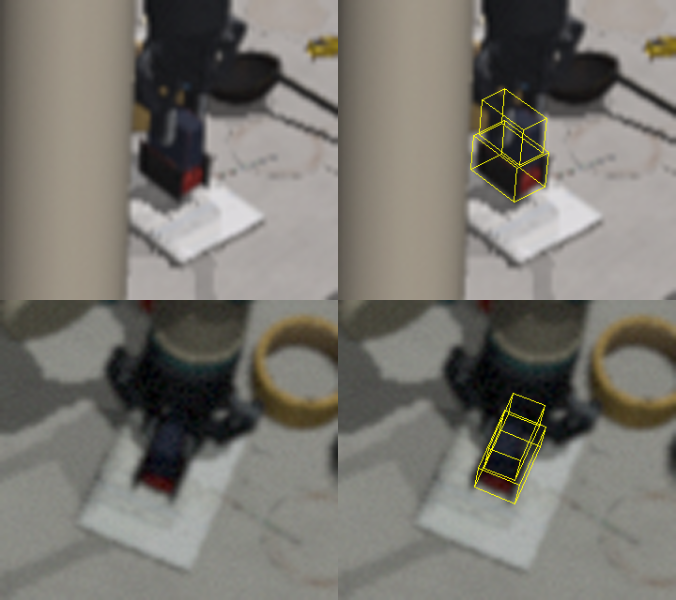

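drive_tool(steps=[[0, 0, 6, 0, -1], [0, 0, 11, 0, -1], [0, 0, 15, 0, -1], [0, 0, 16, 0, -1]])

```text
clock: 19.1
position: [0.4913, -0.4062, 0.0697]
ee_rot: [-0.008, 0.748, 0.664, -0.009]
contact_force: [-0.4, 1.2, -0.4]
width: 0.0268
```

drive_tool(steps=[[0, 0, 1, 0, -1], [0, 0, 2, 0, -1], [0, 0, 2, 0, -1]])

```text
clock: 19.4
position: [0.4913, -0.4062, 0.0678]
ee_rot: [-0.008, 0.748, 0.664, -0.009]
contact_force: [0.5, 0.6, -0.2]
width: 0.0268
```

drive_tool(steps=[[0, 0, 1, 0, -1], [0, 0, 2, 0, -1], [0, 0, 2, 0, -1]])

```text
clock: 19.7
position: [0.4914, -0.4064, 0.066]
ee_rot: [-0.008, 0.748, 0.664, -0.009]
contact_force: [-0.6, 0.5, 0.4]
width: 0.0273
```

drive_tool(steps=[[0, 0, 0, 0, -0.25], [0, 0, 0, 0, -0.1], [0, 0, 0, 0, 0.1], [0, 0, 0, 0, 0.3], [0, 0, 0, 0, 0.3]])

```text
clock: 20.2
position: [0.4914, -0.4063, 0.066]
ee_rot: [-0.008, 0.748, 0.664, -0.009]
contact_force: [0.2, 0.6, 0.6]
width: 0.0555
```

drive_tool(steps=[[0, 0, -10, 0, 0.3], [0, 0, -25, 0, 0.3], [0, 0, -50, 0, 0.3], [0, 0, -90, 0, 0.3], [0, 0, -130, 0, 0.3]])

```text
clock: 20.7
position: [0.4942, -0.4061, 0.1976]
ee_rot: [-0.008, 0.748, 0.664, -0.009]
contact_force: [1.2, -0.8, -0.0]
width: 0.0553
```

drive_tool(steps=[[0, -40, -10, 0, 0.3], [0, -80, -20, 0, 0.3], [0, -120, -20, 0, 0.3], [0, -150, -20, 0, 0.3], [0, -150, -20, 0, 0.3]])

```text
clock: 21.2
position: [0.3424, -0.3874, 0.2225]
ee_rot: [-0.008, 0.748, 0.663, -0.009]
contact_force: [0.2, 1.2, -0.1]
width: 0.0558
```

```bash
python3 look.py 17 0.01 .494 -.407 1.45; python3 - <<'E'
from sfit import *
sfit(.01,.496,-.407,1.45)
E
```

```text
clk 21.2 pos [ 0.3424 -0.3874  0.2225] ang 1.45 w 0.0558 F [ 0.2  1.2 -0.1] q [-0.97  0.2   1.63 -0.02  1.32 -2.41]
shift mm [382.5  35.9 165.5] turn -0.0 tilt 1.43
scene 0.68 [377.7, 229.1] 200
['scene'] 0.363 [ 0.4751 -0.4074  0.6718]
```

View pics/ov17.png

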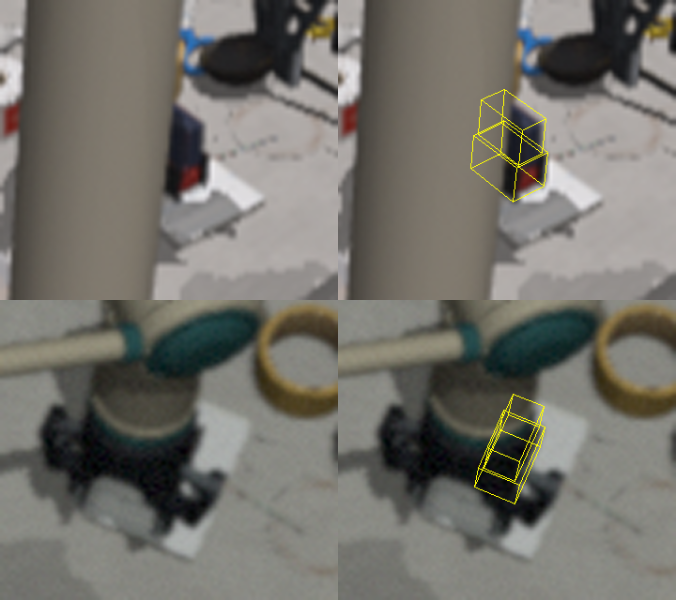

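View pics/top17.png

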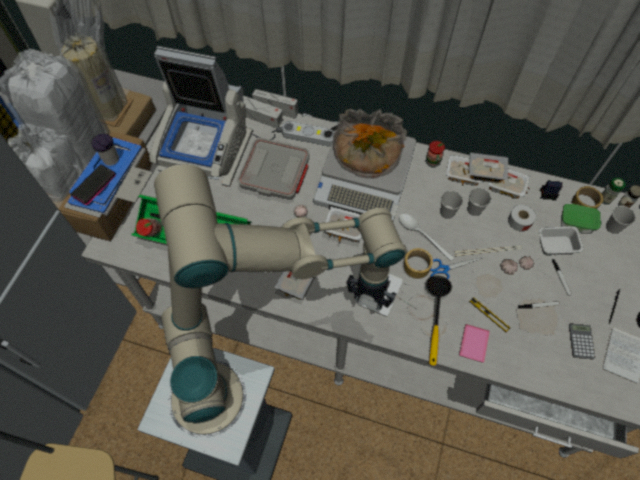

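drive_tool(steps=[[45, 0, -10, 0, 0.3], [90, 0, -20, 0, 0.3], [135, 0, -30, 0, 0.3], [180, 0, -30, 0, 0.3], [225, 0, -30, 0, 0.3]])

```text
clock: 21.9
position: [0.3753, -0.1637, 0.2513]
ee_rot: [-0.007, 0.747, 0.664, -0.008]
contact_force: [1.9, 0.3, -0.1]
width: 0.0558
```

drive_tool(steps=[[45, 0, 0, 0, 0.3], [90, 0, 0, 0, 0.3], [135, 0, 0, 0, 0.3], [180, 0, 0, 0, 0.3], [180, 0, 0, 0, 0.3]])

```text
clock: 22.4
position: [0.3973, 0.0207, 0.2508]
ee_rot: [-0.008, 0.744, 0.668, -0.007]
contact_force: [0.1, -0.4, 0.5]
width: 0.0555
```

```bash
python3 look.py 18 0.01 .494 -.407 1.45; python3 - <<'E'
from sfit import *
sfit(.01,.496,-.407,1.45)
for cn in("top","scene"):
    for r in manip.masks_of(cn,"black_tray"): print(cn,r["conf"],r["location"],r["pixels"].sum())
E
```

```text
clk 22.4 pos [0.3973 0.0207 0.2508] ang 1.462 w 0.0555 F [ 0.1 -0.4  0.5] q [-0.12  0.    1.79 -0.    1.37 -1.59]
shift mm [-30.1  30.1 195.2] turn 0.012 tilt 1.17
top 0.49 [381.4, 287.4] 262
['top'] 0.204 [ 0.4998 -0.4071  1.4847]
top 0.77 [297.0, 277.7] 1187
scene 0.63 [329.3, 271.5] 1086
```

View pics/ov18.png

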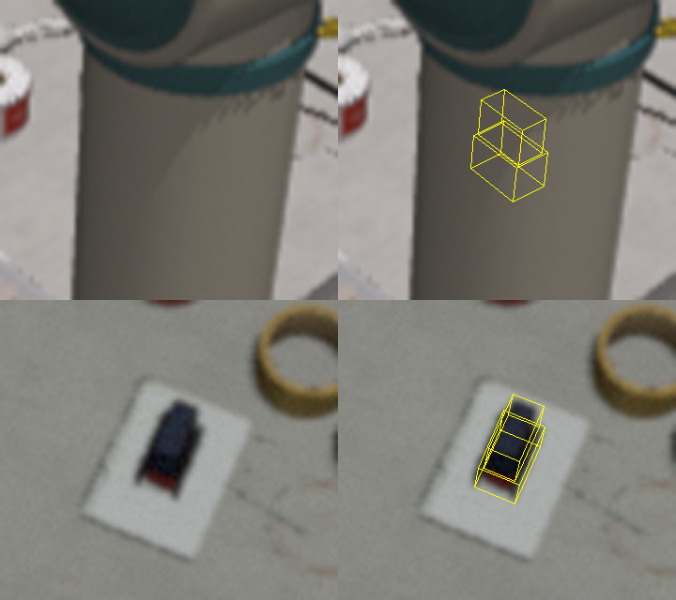

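View pics/scene18.png

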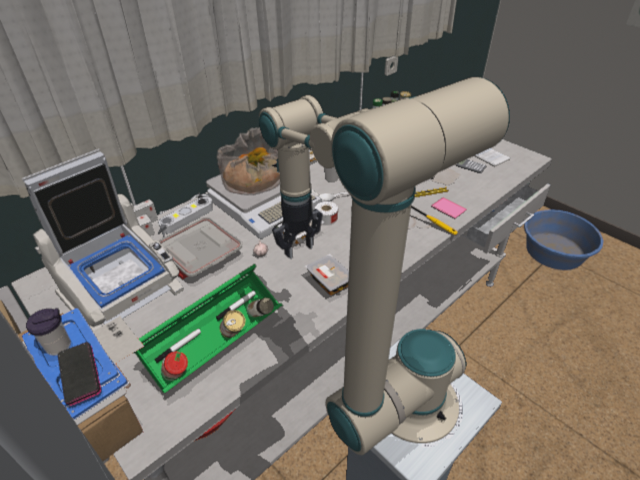

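View pics/top18.png

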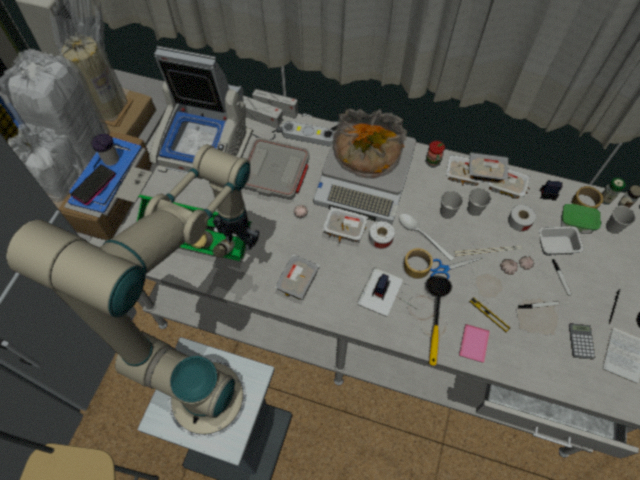

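```bash
python3 -c "
from rig import manip
print(manip.sign_off())"
```

```text
the job is handed in; nothing more can be done
None
```

The stamp has dated the black tray and now stands upright on the notebook, and the job is handed in at about 22 s. No verdict is reported.

- **Getting it upright:** I took the stamp out of the crate by its cap while it still leaned 30°. I stood it upright on free table between the crate and the tray, then took hold of the cap again.
- **The press:** I pressed the cap on the lid's middle with the long side along the tray. The tool stopped moving at 0.0925 m while the wrist force rose from 8 N to about 12 N, then 18.7 N. That means the cap was at its hard stop, and I held it there for over 0.5 s. I had no direct reading of the cap's travel; the change in force put it at about 10 mm.
- **Stamp on the notebook:** The last top picture shows the stamp upright at about (0.500, -0.407) m. The notebook's middle is at about (0.497, -0.408) m.
- **Everything else:** The tray shows at the same pixels as before, and the jars, tin and pens look unmoved. The gripper is clear of everything.

**Checks that failed or disagreed:**
- The arm blocked the scene camera's view of the stamp in the final look, so only the top view confirms how it stands.
- During the press, the top view put the stamp about 4 to 6 mm further out in x than the tool position suggested, still well within the 20 mm limit.
- The tool leaned about 1° throughout, which the moves could not correct.

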